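Snap the retaining ring onto the swivel post of a circuit-board holder

TASK

Take the snap-ring pliers out of their stand, put their two tips into the eyes of the golden snap ring on the wooden block and squeeze the handles so that the ring is spread just enough to go over the steel post of the board holder; do not overstretch it or touch it with the fingers. Lower it over the post, press the sprung blue collar gently down with it as far as it goes, and let the ring contract into the groove so that it holds the collar down. Then put the pliers back upright in their stand, let go, and leave everything else on the bench where it was.

Things in the scene. Friction and masses are not known exactly. Their poses are not given: they have to be found in the camera images.
- pliers: Snap-ring pliers, 108 mm tall, 160 g, loose, upright in their stand. Origin midway between the tips at rest, at the shoulders that press on the eyes; z up to the handles, y the line along which handles and tips move; frame fixed to the +y handle and -y tip. The ring's body must lie on the -x side of the tips. Steel guide block 30 (x) x 52 (y) mm at z = 45 to 57 mm; its underside rests on the stand.
- handle_left (a point): Outer face of the red +y handle, at its foot. The handles are upright plates 24 mm wide (x), 6 mm thick, 42 mm tall (pliers z = 62 to 104 mm), outer faces parallel and 64 mm apart at rest. At this height a steel ledge reaches about 13 mm outward, on which a fingertip can bear.
- handle_right (a point): The same on the -y handle. Squeezing the handles together moves the tips APART as much (crossed parallel action). A return spring opens the handles with about 8 N at rest, 15 N at 20 mm of squeeze.
- pliers_jaw (a joint): Squeeze s of the pliers in m: 0 at rest (tips 12 mm apart), up to 0.025; tip distance = 12 mm + s, handle width = 64 mm - s.
- tip_left (a point): Centre of the +y tip at its shoulder plane. Below it a 3 mm square pin, 4.5 mm long, its last 1.4 mm only 2 mm square. The steel prong above it is 7 mm wide (y), reaches from x = -2.5 to +6 mm about the pin, and is 46 mm tall.
- tip_right (a point): Centre of the -y tip of the pliers at its shoulder plane.
- stand: Black block on a grey foot, 50 (x) x 56 (y) x 55 mm high, fixed, with an opening 32 (x) x 36 (y) mm in its top, 49 mm deep. Origin under its centre, axes as the pliers at the start. In place, the pliers' guide block rests on its top, the pliers' origin 10 mm above the stand's origin.
- ringblock: Wooden block 75 x 65 x 25 mm, fixed, with a black stub 18 mm across and 3.5 mm high on top, round which the ring lies. Origin under its centre.
- ring: Golden snap ring lying flat, loose, 30 g, 5 mm thick, inside 20.8 mm relaxed, about 31 mm outside. Two halves joined by a sprung hinge at the back (x = -15.5 mm). Origin on its axis when relaxed, at the underside; +x towards the eyes, z up; frame fixed to the +y half. Eyes at x = 19.5, y = +-7 mm relaxed: 9.6 mm square lugs with 5.6 mm square through holes.
- ring_arm (a joint): Spread of the ring in rad: 0 relaxed, 0.24 just clears the post, 0.40 gives about 1.2 mm clearance all round (eye centres then 27.6 mm apart, post axis best 17.8 mm from the line of the eyes towards the hinge); beyond 0.55 overstretched. Spreading takes about 1.5 N at the eyes at first, 5 N at 0.40; it springs back when let go.
- eye_left (a point): Centre of the eye at +y of the ring, on the ring's top face.
- eye_right (a point): Centre of the eye at -y of the ring, on the ring's top face.
- holder: Board holder, fixed: grey base 120 x 100 x 14 mm with an upright steel post in the middle, 23.4 mm across (origin under its axis, at the bench). The post is screwed in to a different height each time: its top, which tapers to 17 mm over 4.5 mm, is 53 to 73 mm above the bench, not measured. On the +x side an arm with a green circuit board, up to 195 mm from the post, 44 mm high.
- collar (a joint): Travel of the blue collar (44 mm across, 8 mm high) down the post, in m: 0 at rest, top 9 mm below the post's top; 0.007 at its stop, where a ring on it is level with the groove (20 mm across, 9.5 to 16 mm below the post's top; hidden by the collar at rest). A spring pushes it up, 4 N at 0, 7 N at the stop. A ring in the groove holds it at about 0.0055.
- screwdriver: Screwdriver lying on the bench: bystander.
- probe: Grey test probe pen, 150 mm, lying: bystander.
- memory: Green memory module 68 x 30 mm, lying: bystander.
- cleaner: White bottle with red cap, 48 mm across, 120 mm high: bystander.
- tray: Blue parts tray 90 x 130 x 22 mm: bystander.
- tip_sponge_case: Green case 70 x 50 x 25 mm: bystander.
Things that resemble listed ones, but are neither listed nor needed, are in the scene too. What is meant by the ringblock is not orange, and is the larger of those in its own colour.

How it is judged (in metres and radians):
On the way, in this order (a step that is already met when the one before it is completed fails the run):
1. the ring is spread on the pliers' tips and lifted off its block, clear of everything else (value of joint ring_arm above 0.2 rad and contact force between pliers and ring above 0.5 N and height (world z) of ring above 0.045 m and contact force between ring and ringblock below 0.05 N), for 0.2 s.
2. with the ring round the post, the pliers press it down on the collar until the collar is near its stop (value of joint collar above 0.0058 m and contact force between ring and collar above 1 N and contact force between pliers and ring above 1 N and horizontal distance between ring and holder below 0.007 m), for 0.1 s.
At the end, for the whole second after the job is handed in: Ring contracted (below 0.14 rad) in the groove: within 4 mm of the post axis, level to 0.10 rad, the collar pressing on it (over 0.5 N) and held 4 mm or more down; pliers at rest, upright to 0.08 rad in the stand, origin 7 to 13 mm above and within 14 mm of the stand's (value of joint ring_arm below 0.14 rad and horizontal distance between ring and holder below 0.004 m and contact force between ring and collar above 0.5 N and angle between ring's own z axis and vertical below 0.1 rad and value of joint collar above 0.004 m and linear speed of each of ring, pliers below 0.02 m/s and horizontal distance between pliers and stand below 0.014 m and z of pliers in the frame of stand between 0.007 and 0.013 m and angle between pliers's own z axis and vertical below 0.08 rad and contact force between pliers and ring below 0.01 N); the robot touches nothing.
It fails at once if the ring is overstretched (spread beyond 0.55 rad) (value of joint ring_arm above 0.55 rad).
It fails at once if the ring is pressed on the collar or the post, or the pliers on the holder, with more than 22 N (contact force between any of ring, pliers and holder above 22 N or contact force between ring and collar above 22 N).
It fails at once if the gripper's fingers touch the ring (contact force between the fingers and ring above 0.2 N).
It fails at once if a bystander is moved by more than 30 mm (distance of any of screwdriver, probe, memory, cleaner, tray, tip_sponge_case from where it was at the start of the episode above 0.03 m).
It also fails if it takes over 67 s, if anything falls off the work surface, if the arm or the gripper's body presses on something with over 40 N, if the wrist force passes 120 N, or if a joint passes its speed limit or range.

ROBOT

A 6-joint arm with a two-finger parallel gripper is mounted at the origin on the work surface. World frame = base frame: x ahead of the robot, y to its left, z up, the work surface at z = 0. Lengths are in mm, angles in rad, forces in N, time in s.
With the tool pointing down it reaches from about 300 to 850 mm from the base axis. Payload 4.2 kg.
Tool frame: the origin (TCP) lies midway between the tips of the shut fingers; the grasp point (between the pads) lies behind it (pinch_z is the x of the grasp point in the tool frame, in mm); x points along the fingers, y is the direction in which the jaws open and shut, and the axes are right-handed (so a half turn about x gives the same grasp; the last joint's range is limited). The gripper opens to 91 mm and grips with 3 to 60 N. Pads are 32 mm wide; open, the fingers measure 118 mm over their backs; the gripper's body (76 mm by 178 mm) begins 60 mm behind the grasp point.
Start: joints at [-1.212, 0.32, 1.565, -0, 1.257, -0.02], TCP at [212.643, -534.253, 213.976] pointing down, gripper open.
Joint ranges: [-3.11, 3.11], [-0.84, 2.01], [0.21, 2.61], [-1.34, 4.49], [0.05, 2.63], [-2.56, 2.56]. Speed limits (rad/s): [2.57, 2.57, 3.14, 3.14, 3.14, 3.14].

INTERFACE

Orientations are given as a unit quaternion [w, x, y, z].
In Python, from rig import read_state, snapshot, camera_info, finish_job, pinch_z gives the robot as it stands.
- The arm moves only by the tool step_arm, never from a script. Its argument "motion" is a list that holds one entry, the list of rows, each a list of 7 numbers: the closure, from -1 (fully open) to 1 (shut), then the shift along the world's x, y, z in mm, then the turn, a rotation vector about the world's x, y, z in rad. A call has 1 to 5 rows; each row is the pose to reach, as a shift and turn from the pose commanded when the call began; what a row does not reach only later rows make up. A row lasts 1/8 s, in which the tool goes at most 62.5 mm and 10.7 degrees, less where a joint would pass 70% of its speed; a pose out of reach is approached as far as the arm can. A call with a gripper value outside its range is refused whole. The fingers move at their own pace and stop on an object; the grip force is fixed at half the most. Time passes only in rows, so rows that repeat a pose let the fingers close. It gives the time, the measured TCP pose, the force and the opening at its end, in the units of the state.
- read_state(): the state, without advancing time (a new reading comes with each control period).
- snapshot(name): name is "scene" or "top" or "wrist"; returns the picture (400x640x3 uint8, red, green, blue); there is no depth.
- camera_info(name): a dict with "fx", "fy", "cx", "cy" (pixels), "D" ([k1, k2, p1, p2, k3] as OpenCV has them; the pictures are not rectified), "R" (3x3) and "t" (3): a world point X has camera coordinates R X + t; the wrist camera has in their place "mount" (4x4, takes a point from camera to tool coordinates, whose origin is the TCP and whose axes are the tool frame's). Camera axes: x right, y down, z forward; pixel columns grow to the right and rows downward; lengths in mm; the calibration is good to about 2 mm. A picture is of the moment at which its call begins: read the wrist's pose just before it. camera_info takes no time and is no camera call.
- finish_job(): hands the job in, once; it reports no verdict.
The state is a dict: "time_s": time; "joint_pos": joint angles; "qvel": joint speeds; "joint_torque": joint torques, N m; "ee_pos": TCP position; "tcp_rot": TCP orientation; "force": force on the tool from outside, world axes, zero at the start; "wrist_torque": the same for the moment, N m; "grip_width": opening from 0.0 (shut) to 1.0 (fully open).
Only numpy, scipy, OpenCV 4.12 (cv2) and the standard library are available. Lean on these libraries where they do the work, as an engineer would, in place of code of your own. Each camera call takes 0.05 s, during which the arm holds its last target.

## Working session

There is one attempt and no reset: what is moved stays moved. The work goes in short steps, Python scripts to look and compute and a tool call to move; the robot and the scene stay as the last step left them, time stands still between calls to the robot, and variables do not carry over. Pictures are saved under pics/ and viewed, and the job is handed in when it is done.

Besides the shell and the picture viewer there is one more tool, called after "Request:" as name(argument=value, ...), one argument or row to a line, values as JSON. step_arm: Moves the arm, as the interface text tells. Its arguments: {"type":"object","properties":{"motion":{"type":"array","items":{"type":"array","items":{"type":"array","items":{"type":"number"}}}}},"required":["motion"]}

```bash
ls; mkdir -p pics
cat > h.py <<'E'
import numpy as np, cv2, json
from rig import *
def save(n,im,name): cv2.imwrite(f'pics/{name}.png',cv2.cvtColor(im,cv2.COLOR_RGB2BGR))
E
python3 - <<'E'
from h import *
for n in ('scene','top','wrist'):
    im=snapshot(n); save(n,im,n+'0'); i=camera_info(n); print(n,{k:np.round(np.array(v),3).tolist() for k,v in i.items()})
print(read_state(), pinch_z)
E
```

```text
pics
scene {'fx': 476.729, 'fy': 476.729, 'cx': 320.909, 'cy': 202.17, 'D': [-0.13, 0.0, 0.0, 0.0, 0.0], 'R': [[-0.227, 0.974, 0.004], [0.518, 0.125, -0.846], [-0.824, -0.19, -0.533]], 't': [121.547, -186.808, 1731.701]}
top {'fx': 505.96, 'fy': 505.96, 'cx': 321.378, 'cy': 201.657, 'D': [-0.065, 0.0, 0.0, 0.0, 0.0], 'R': [[0.024, -1.0, 0.001], [-0.987, -0.023, -0.159], [0.159, 0.003, -0.987]], 't': [16.304, 538.319, 1575.941]}
wrist {'fx': 315.145, 'fy': 315.145, 'cx': 316.29, 'cy': 199.517, 'D': [-0.023, 0.0, 0.0, 0.0, 0.0], 'mount': [[0.0, -0.246, 0.969, -170.805], [1.0, 0.0, -0.0, -1.227], [-0.0, 0.969, 0.246, -69.551], [0.0, 0.0, 0.0, 1.0]]}
{'time_s': 0.15, 'joint_pos': array([-1.21198946e+00,  3.20143030e-01,  1.56537905e+00,  3.80799276e-05,
        1.25738296e+00, -2.00399934e-02]), 'qvel': array([ 3.43150636e-04, -3.53232697e-03, -4.34807401e-03, -1.19960362e-03,
       -6.27331438e-05,  1.20326014e-03]), 'joint_torque': array([ 2.37849872e-04, -4.12774980e+01, -2.32154042e+01,  7.27761537e-02,
        4.34040790e-02, -9.21641140e-05]), 'ee_pos': array([ 212.52489047, -533.88716615,  213.32223797]), 'tcp_rot': array([-0.13267939, -0.69439377, -0.13359843,  0.69452497]), 'force': array([ 1.15207713, -0.25708679, -1.23446825]), 'wrist_torque': array([ 0.04274972, -0.01115163, -0.00985673]), 'grip_width': 0.999268822743693} -18.8
```

View pics/scene0.png

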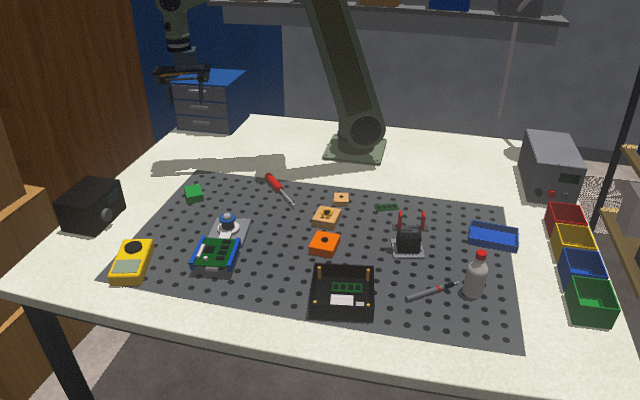

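View pics/top0.png

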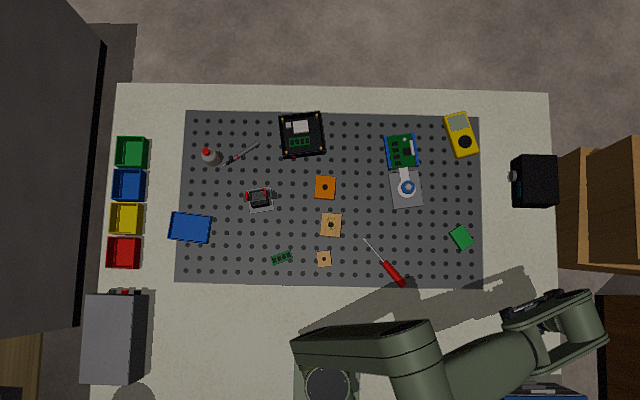

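View pics/wrist0.png

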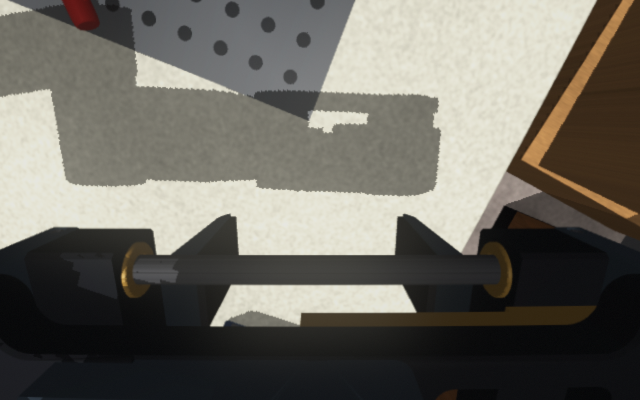

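```bash
cat >> h.py <<'E'
from scipy.spatial.transform import Rotation as Rt
def K(i): return np.array([[i['fx'],0,i['cx']],[0,i['fy'],i['cy']],[0,0,1.]])
def pose(name,st=None):
    i=camera_info(name)
    if name!='wrist':
        R=np.array(i['R']);t=np.array(i['t']);return K(i),np.array(i['D'],float),R,t
    st=st or read_state(); q=st['tcp_rot']
    T=np.eye(4);T[:3,:3]=Rt.from_quat([q[1],q[2],q[3],q[0]]).as_matrix();T[:3,3]=st['ee_pos']
    C=np.linalg.inv(T@np.array(i['mount'])); return K(i),np.array(i['D'],float),C[:3,:3],C[:3,3]
def ray(P,uv):
    k,D,R,t=P; u=cv2.undistortPoints(np.array([[uv]],float),k,D)[0,0]
    return -R.T@t, R.T@np.array([u[0],u[1],1])
def onz(P,uv,z):
    o,d=ray(P,uv); return o+d*(z-o[2])/d[2]
def proj(P,X):
    k,D,R,t=P; return cv2.projectPoints(np.array(X,float).reshape(-1,1,3),cv2.Rodrigues(R)[0],t,k,D)[0][:,0]
def tri(A,B):
    (o1,d1),(o2,d2)=A,B; d1=d1/np.linalg.norm(d1);d2=d2/np.linalg.norm(d2)
    s=np.linalg.lstsq(np.c_[d1,-d2],o2-o1,rcond=None)[0]
    a=o1+d1*s[0];b=o2+d2*s[1];return (a+b)/2,np.linalg.norm(a-b)
def crop(im,x0,y0,w,h,f,name): save('',cv2.resize(im[y0:y0+h,x0:x0+w],None,fx=f,fy=f,interpolation=cv2.INTER_CUBIC),name)
E
python3 - <<'E'
from h import *
t=cv2.cvtColor(cv2.imread('pics/top0.png'),cv2.COLOR_BGR2RGB)
s=cv2.cvtColor(cv2.imread('pics/scene0.png'),cv2.COLOR_BGR2RGB)
a=np.vstack([np.hstack([cv2.resize(t[175:225,230:290],None,fx=6,fy=6,interpolation=2),cv2.resize(t[165:215,380:440],None,fx=6,fy=6,interpolation=2)]),np.hstack([cv2.resize(t[200:250,305:365],None,fx=6,fy=6,interpolation=2),cv2.resize(t[235:285,305:365],None,fx=6,fy=6,interpolation=2)])])
save('',a[:600],'c1')
a=np.hstack([cv2.resize(s[200:265,380:440],None,fx=6,fy=6,interpolation=2),cv2.resize(s[200:265,195:255],None,fx=6,fy=6,interpolation=2)])
save('',a,'c2')
P=pose('top')
for n,uv,z in (('stand',(261,200),60),('ringb',(331,225),25),('post',(406,187),60),('small',(324,259),20),('orange',(325,187),25)): print(n,onz(P,uv,z).round(1))
E
```

```text
stand [535.8 220.5  60. ]
ringb [465.5  -3.6  25. ]
post [ 588.8 -239.6   60. ]
small [356.4  16.4  20. ]
orange [589.3  18.5  25. ]
```

View pics/c1.png

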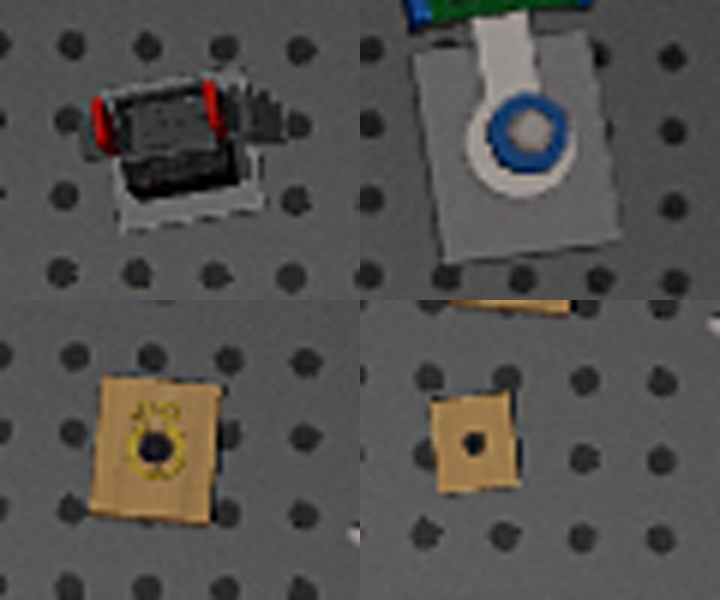

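View pics/c2.png

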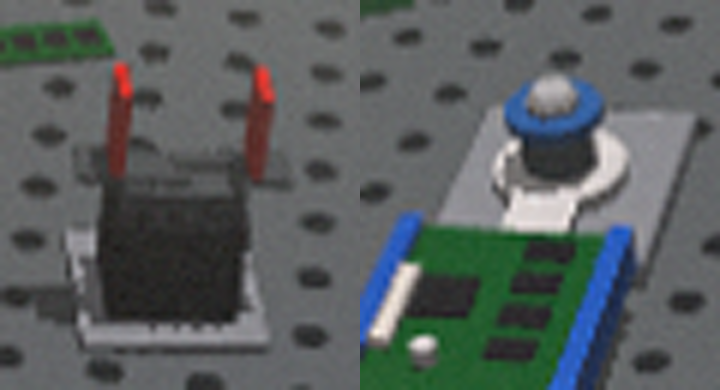

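The large wooden block at (331,225) carries the ring and is bigger than the plain wooden one at (324,259). The one at (325,187) is orange, so it is excluded. The pliers are at (261,200) and the post at (406,187).

Run:
```python
from h import *
st=read_state();q=st['tcp_rot'];R=Rt.from_quat([q[1],q[2],q[3],q[0]]).as_matrix();print(R.round(3), np.degrees(np.arctan2(R[1,1],R[0,1])))
P=pose('top'); 
# handles tops z~114, from crop c1: left (100,125)/6+(230,175); right (215,110)
for uv in ((230+99/6,175+110/6),(230+209/6,175+95/6)): print(onz(P,uv,112).round(1))
for uv in ((230+115/6,175+95/6),(230+245/6,175+75/6),(230+265/6,175+205/6),(230+122/6,175+230/6)): print('foot',onz(P,uv,4).round(1))
# ring
for uv in ((305+155/6,200+145/6),(305+138/6,200+112/6),(305+172/6,200+112/6)): print('ring',onz(P,uv,30).round(1))
for uv in ((305+102/6,200+75/6),(305+220/6,200+85/6),(305+210/6,200+223/6),(305+92/6,200+213/6)): print('blk',onz(P,uv,25).round(1))
```

```text
[[-0.     0.37  -0.929]
 [ 0.001 -0.929 -0.37 ]
 [-1.    -0.001 -0.   ]] -68.29434532628302
[547.1 259.6 112. ]
[556.2 203.5 112. ]
foot [574.5 267.8   4. ]
foot [587.4 196.8   4. ]
foot [515.5 183.    4. ]
foot [499.9 260.5   4. ]
ring [467.6  -2.9  30. ]
ring [485.1   6.5  30. ]
ring [485.6 -11.7  30. ]
blk [505.3  26.3  25. ]
blk [501.4 -37.3  25. ]
blk [427.  -33.2  25. ]
blk [430.9  29.8  25. ]
```

Request:
step_arm(
  motion=[
    [[-1,18,47,9,0,0,0.18],[-1,36,95,18,0,0,0.36],[-1,54,142,27,0,0,0.55],[-1,72,190,36,0,0,0.73],[-1,90,237,40,0,0,0.91]],
  ],
)

```text
time_s: 0.78
ee_pos: [303.0, -295.8, 254.4]
tcp_rot: [0.427, 0.564, 0.426, -0.564]
force: [1.0, 0.2, 0.0]
grip_width: 0.999
```

Request:
step_arm(
  motion=[
    [[-1,18,47,0,0,0,0.18],[-1,36,95,0,0,0,0.36],[-1,54,142,0,0,0,0.55],[-1,72,190,0,0,0,0.73],[-1,90,237,0,0,0,0.91]],
  ],
)

```text
time_s: 1.4
ee_pos: [392.8, -58.6, 254.0]
tcp_rot: [0.631, 0.319, 0.631, -0.319]
force: [0.4, -0.1, -0.9]
grip_width: 1.0
```

Request:
step_arm(
  motion=[
    [[-1,18,47,0,0,0,0.18],[-1,36,95,0,0,0,0.36],[-1,54,142,0,0,0,0.55],[-1,72,190,0,0,0,0.73],[-1,90,237,0,0,0,0.91]],
  ],
)

```text
time_s: 2.02
ee_pos: [482.9, 178.4, 253.8]
tcp_rot: [0.707, 0.009, 0.707, -0.009]
force: [0.4, -1.1, -0.8]
grip_width: 0.999
```

Request:
step_arm(
  motion=[
    [[-1,10,30,-10,0,0,0.1],[-1,20,54,-20,0,0,0.19],[-1,20,54,-20,0,0,0.19]],
  ],
)

```text
time_s: 2.4
ee_pos: [502.3, 231.7, 232.5]
tcp_rot: [0.704, -0.056, 0.706, 0.056]
force: [-0.9, -0.6, 0.4]
grip_width: 0.996
```

Run:
```python
from h import *
st=read_state();im=snapshot('wrist');save('',im,'w1');print(st['ee_pos'],st['time_s'],st['joint_pos'].round(2))
np.save('st_w1.npy',st,allow_pickle=True)
P=pose('wrist',st);print(proj(P,[[551,231,57],[547,259.6,112],[556,203.5,112]]).round(0))
```

```text
[502.32265357 231.74825322 232.46303443] 2.4 [ 0.41  0.28  1.58  0.    1.29 -1.32]
[[308. 224.]
 [336. 242.]
 [278. 242.]]
```

View pics/w1.png

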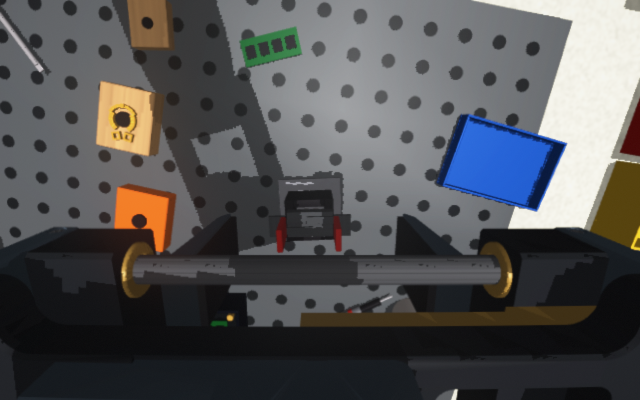

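Request:
step_arm(
  motion=[
    [[-1,-35,0,-20,0,0,0],[-1,-70,0,-50,0,0,0],[-1,-70,0,-50,0,0,0]],
  ],
)

```text
time_s: 2.82
ee_pos: [428.3, 228.4, 182.2]
tcp_rot: [0.703, -0.056, 0.707, 0.054]
force: [0.3, -0.4, 0.1]
grip_width: 1.0
```

Run:
```python
from h import *
st=read_state();im=snapshot('wrist');save('',im,'w2');print(st['ee_pos'],st['time_s'])
np.save('st_w2.npy',st,allow_pickle=True)
crop(im,230,80,160,130,5,'w2c')
```

```text
[428.28406087 228.36972642 182.20623935] 2.825
```

View pics/w2.png

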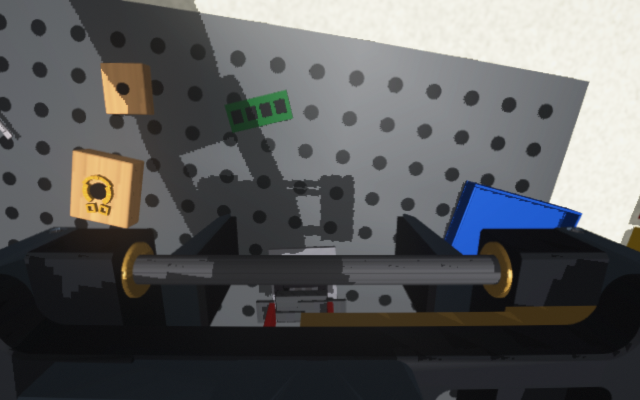

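View pics/w2c.png

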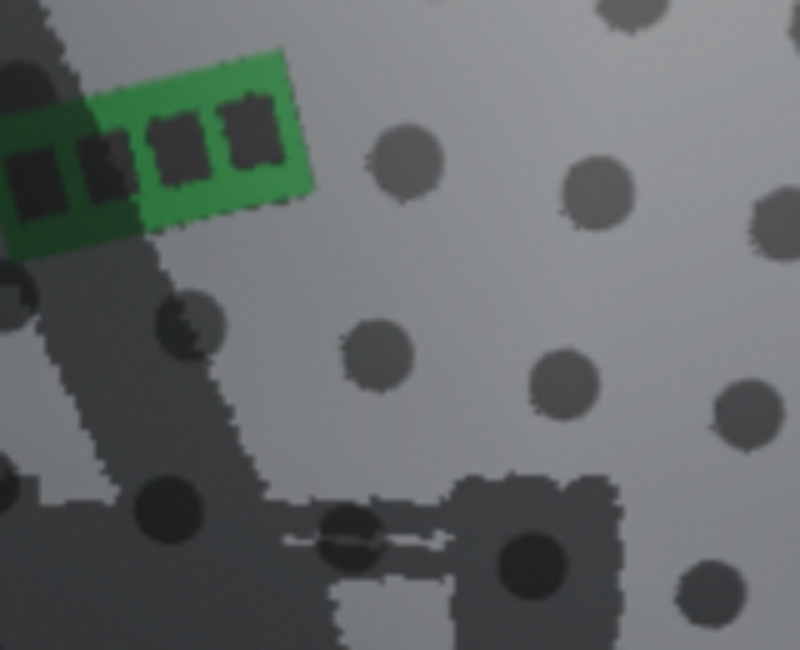

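Request:
step_arm(
  motion=[
    [[-1,30,0,40,0,0,0],[-1,80,0,60,0,0,0],[-1,130,0,60,0,0,0],[-1,180,0,60,0,0,0],[-1,180,0,60,0,0,0]],
  ],
)

```text
time_s: 3.5
ee_pos: [616.8, 229.6, 243.8]
tcp_rot: [0.706, -0.054, 0.704, 0.054]
force: [-1.3, 0.3, -1.2]
grip_width: 1.001
```

Run:
```python
from h import *
st=read_state();im=snapshot('wrist');save('',im,'w3');print(st['ee_pos'],st['time_s'])
np.save('st_w3.npy',st,allow_pickle=True)
P=pose('wrist',st);u=proj(P,[[551,231,80]])[0];print(u)
crop(im,int(u[0])-70,int(u[1])-60,140,120,5,'w3c');print(int(u[0])-70,int(u[1])-60)
```

```text
[616.8437616  229.64528453 243.84271169] 3.5
[325.94727366 123.09098118]
255 63
```

View pics/w3.png

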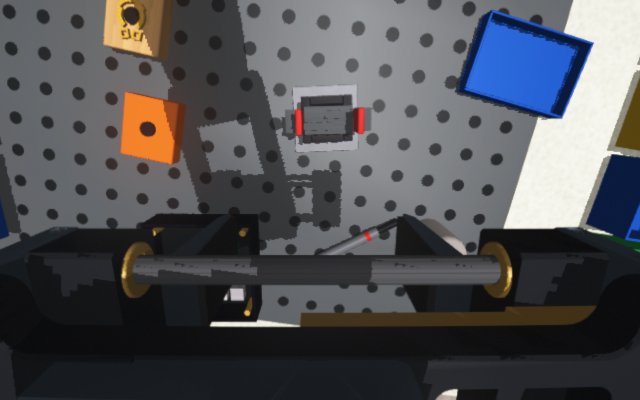

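View pics/w3c.png

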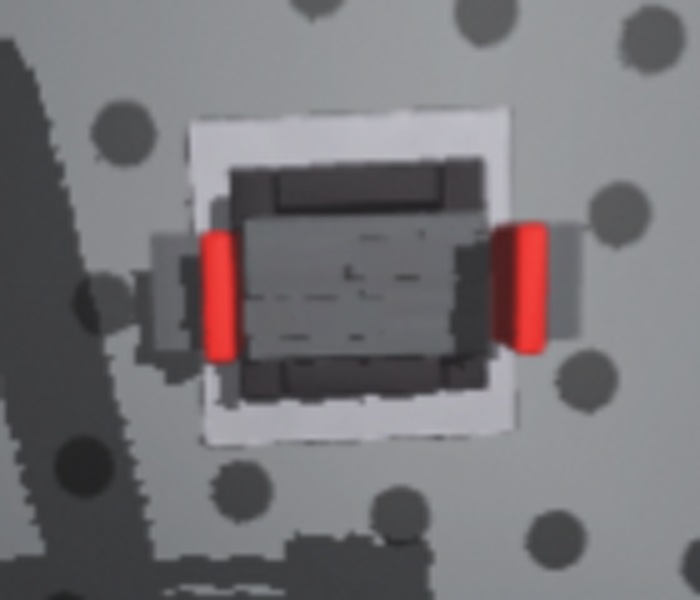

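Run:
```python
from h import *
im=cv2.cvtColor(cv2.imread('pics/w3.png'),cv2.COLOR_BGR2RGB);st=np.load('st_w3.npy',allow_pickle=True).item()
P=pose('wrist',st)
sub=im[63:183,255:395].astype(int)
m=((sub[...,0]>190)&(sub[...,1]<90)).astype(np.uint8)
n,l,s,c=cv2.connectedComponentsWithStats(m)
pts=[]
for k in range(1,n):
    if s[k,4]>20:
        uv=c[k]+[255,63]; X=onz(P,uv,114); pts.append(X); print(uv,s[k],X.round(1))
a,b=pts[:2]; d=a-b; print('mid',(a+b)/2,'len',np.linalg.norm(d),'az',np.degrees(np.arctan2(d[1],d[0])))
# stand foot corners
for uv in ((190,122),(508,108),(517,430),(205,445)): print(onz(P,(255+uv[0]/5,63+uv[1]/5),5).round(1))
for uv in ((232,170),(485,158),(488,387),(243,400)): print('blk',onz(P,(255+uv[0]/5,63+uv[1]/5),55).round(1))
q=st['tcp_rot'];R=Rt.from_quat([q[1],q[2],q[3],q[0]]).as_matrix();print(np.degrees(np.arctan2(R[1,1],R[0,1])))
print(camera_info('wrist')['mount'])
```

```text
[360.99212598 120.20472441] [104  45   5  26 127] [543.1 261.6 114. ]
[298.35074627 122.18656716] [ 41  47   6  25 134] [553.8 204.5 114. ]
mid [548.46910167 233.03479306 114.        ] len 58.06869131198026 az 100.60280951819857
[515.5 186.4   5. ]
[500.3 263.3   5. ]
[577.3 280.    5. ]
[593.5 201.    5. ]
blk [528.  200.9  55. ]
blk [517. 255.  55.]
blk [565.3 264.5  55. ]
blk [576.6 210.4  55. ]
98.81188412822664
[[-5.11370343e-04 -2.46473554e-01  9.69149383e-01 -1.70806073e+02]
 [ 9.99999869e-01 -1.18851310e-04  4.97422358e-04  1.29745422e+00]
 [-7.41678288e-06  9.69149510e-01  2.46473582e-01 -6.89261254e+01]
 [ 0.00000000e+00  0.00000000e+00  0.00000000e+00  1.00000000e+00]]
```

Request:
step_arm(
  motion=[
    [[-1,-35,2,-20,0,0,0.038],[-1,-69,3,-60,0,0,0.038],[-1,-69,3,-110,0,0,0.038],[-1,-69,3,-150,0,0,0.038],[-1,-69,3,-150,0,0,0.038]],
  ],
)

```text
time_s: 4.18
ee_pos: [541.2, 232.8, 92.5]
tcp_rot: [0.702, -0.069, 0.706, 0.068]
force: [-0.2, 1.0, 0.9]
grip_width: 0.996
```

Run:
```python
from h import *
for k in range(3): print(np.array(camera_info('wrist')['mount'])[:3,3])
st=read_state();im=snapshot('wrist');save('',im,'w4');print(st['ee_pos'],st['time_s'],st['force'],st['wrist_torque'])
```

```text
[-170.8088448     1.28945986  -68.87406076]
[-170.8088448     1.28945986  -68.87406076]
[-170.8088448     1.28945986  -68.87406076]
[541.15992942 232.82436969  92.54452613] 4.175 [-0.1832148   0.96392019  0.86829721] [ 0.10296448 -0.08310366  0.04352553]
```

View pics/w4.png

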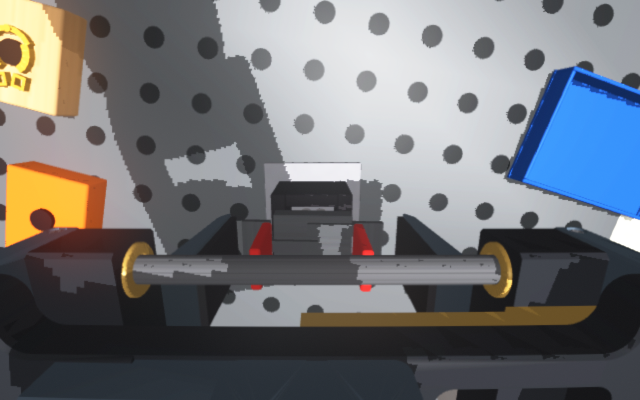

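Request:
step_arm(
  motion=[
    [[-1,5,0,-8,0,0,0],[-1,5,0,-14,0,0,0],[-1,5,0,-14,0,0,0]],
  ],
)

```text
time_s: 4.6
ee_pos: [548.7, 233.7, 80.1]
tcp_rot: [0.704, -0.069, 0.704, 0.069]
force: [0.5, -0.4, -0.3]
grip_width: 1.001
```

Request:
step_arm(
  motion=[
    [[-1,0,0,-2,0,0,0],[-1,0,0,-4,0,0,0]],
  ],
)

```text
time_s: 4.85
ee_pos: [548.7, 233.8, 76.1]
tcp_rot: [0.704, -0.069, 0.704, 0.069]
force: [0.3, 0.6, -0.3]
grip_width: 1.0
```

Request:
step_arm(
  motion=[
    [[-0.5,0,0,0,0,0,0],[-0.5,0,0,0,0,0,0],[-0.5,0,0,-2,0,0,0],[-0.5,0,0,-3,0,0,0]],
  ],
)

```text
time_s: 5.35
ee_pos: [548.6, 233.6, 72.9]
tcp_rot: [0.704, -0.069, 0.704, 0.069]
force: [-0.2, -0.5, 0.6]
grip_width: 0.751
```

Request:
step_arm(
  motion=[
    [[-0.5,0,0,-1,0,0,0],[-0.5,0,0,-2,0,0,0]],
  ],
)

```text
time_s: 5.6
ee_pos: [548.6, 233.6, 72.5]
tcp_rot: [0.704, -0.069, 0.704, 0.069]
force: [-3.0, -1.8, 13.2]
grip_width: 0.749
```

Request:
step_arm(
  motion=[
    [[-0.5,0,0,1,0,0,0],[-0.4,0,0,1,0,0,0],[-0.34,0,0,1,0,0,0],[-0.34,0,0,1,0,0,0],[-0.34,0,0,1,0,0,0]],
  ],
)

```text
time_s: 6.22
ee_pos: [549.1, 233.9, 72.7]
tcp_rot: [0.704, -0.069, 0.703, 0.069]
force: [-1.0, -1.4, 5.9]
grip_width: 0.671
```

Request:
step_arm(
  motion=[
    [[-0.34,0,0,10,0,0,0],[-0.34,0,0,35,0,0,0],[-0.34,0,0,65,0,0,0],[-0.34,0,0,90,0,0,0],[-0.34,0,0,90,0,0,0]],
  ],
)

```text
time_s: 6.85
ee_pos: [549.8, 234.3, 163.7]
tcp_rot: [0.705, -0.068, 0.702, 0.069]
force: [0.1, 0.8, -2.2]
grip_width: 0.673
```

Run:
```python
from h import *
st=read_state();im=snapshot('wrist');save('',im,'w5');print(st['ee_pos'],st['time_s'],st['force'],st['grip_width'])
crop(im,240,130,150,115,5,'w5c')
im=snapshot('scene');crop(im,370,130,90,130,5,'s5c')
```

```text
[549.75014344 234.34051304 163.73634213] 6.85 [ 0.07606584  0.75022254 -2.19802316] 0.6731226721867751
```

View pics/w5.png

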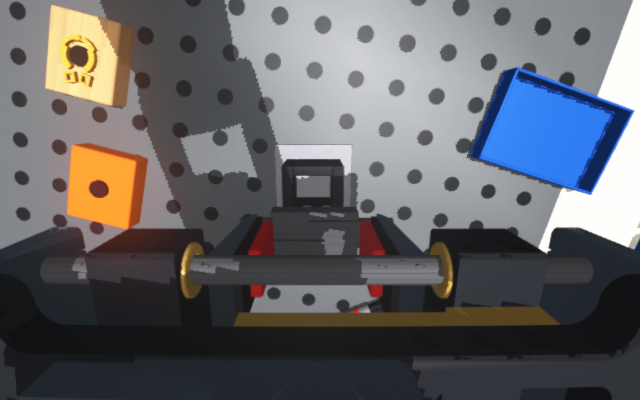

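View pics/w5c.png

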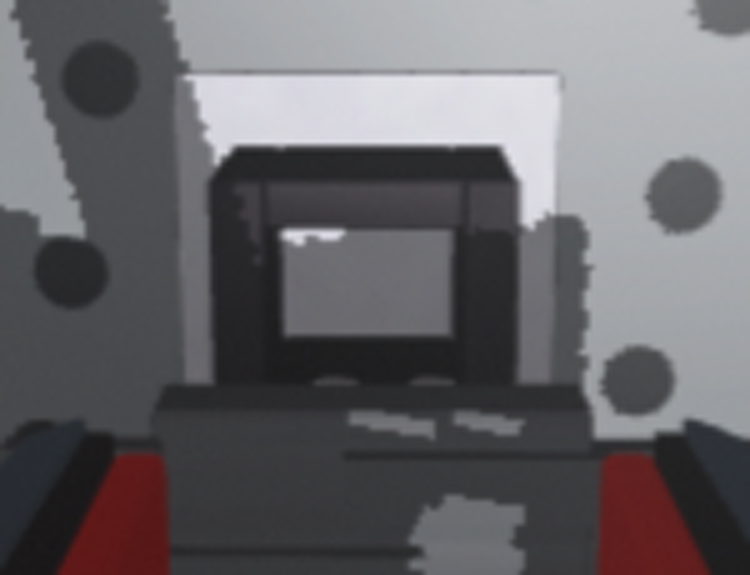

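View pics/s5c.png

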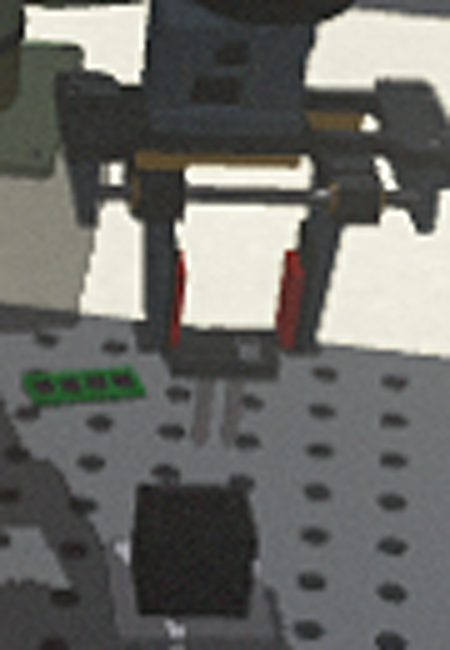

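Run:
```python
from h import *
i=camera_info('wrist');M=np.linalg.inv(np.array(i['mount']))
def pr(X): # tool coords mm
    k=K(i);return cv2.projectPoints(np.array(X,float).reshape(-1,1,3),cv2.Rodrigues(M[:3,:3])[0],M[:3,3],k,np.array(i['D']))[0][:,0].round(1)
# pliers z -> tool x = 62.6 - z ; lateral toward cam = -tool z
for nm,sg in (('cam on -x side',1),('cam on +x side',-1)):
    P=[]
    for z,x in ((57,-15*sg),(45,-15*sg),(0,-2.5*sg if sg==1 else 6),(0,0),(-4.5,0),(-4.5,-1.5*sg),(10,-2.5 if sg==1 else 6)):
        P.append([62.6-z,7.5,x*sg])
    print(nm,pr(P).tolist())
```

```text
cam on -x side [[326.8, 214.4], [326.1, 208.8], [324.2, 208.3], [324.2, 211.5], [324.0, 209.8], [324.1, 208.0], [324.5, 212.0]]
cam on +x side [[326.8, 214.4], [326.1, 208.8], [324.2, 203.9], [324.2, 211.5], [324.0, 209.8], [324.1, 208.0], [324.6, 207.5]]
```

Run:
```python
from h import *
im=cv2.imread('pics/w5.png')
cv2.imwrite('pics/w5d.png',cv2.resize(im[190:225,265:365],None,fx=8,fy=8,interpolation=cv2.INTER_NEAREST))
```

```text
(no output)
```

View pics/w5d.png

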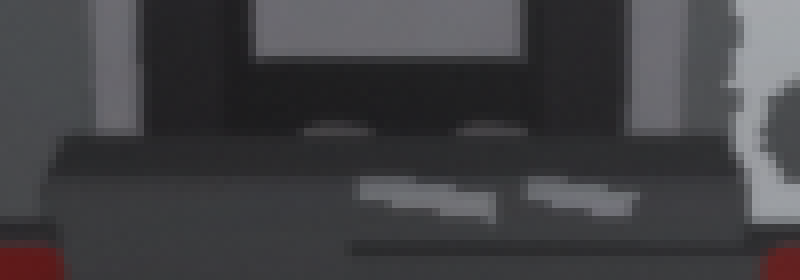

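Request:
step_arm(
  motion=[
    [[-0.34,-4,-45,0,0,0,-0.05],[-0.34,-8,-95,0,0,0,-0.1],[-0.34,-12,-145,0,0,0,-0.15],[-0.34,-16,-195,-5,0,0,-0.2],[-0.34,-20,-237,-12,0,0,-0.22]],
  ],
)

```text
time_s: 7.58
ee_pos: [527.4, -4.9, 148.3]
tcp_rot: [0.706, 0.009, 0.708, -0.009]
force: [-0.3, -0.3, -1.6]
grip_width: 0.671
```

Request:
step_arm(
  motion=[
    [[-0.34,0,0,0,0,0,0],[-0.34,0,0,0,0,0,0]],
  ],
)

```text
time_s: 7.82
ee_pos: [528.2, -2.9, 149.0]
tcp_rot: [0.706, 0.009, 0.708, -0.009]
force: [-0.5, -0.0, -1.8]
grip_width: 0.67
```

Run:
```python
from h import *
st=read_state();im=snapshot('wrist');save('',im,'w6');print(st['ee_pos'],st['tcp_rot'],st['time_s'],st['grip_width'])
np.save('st_w6.npy',st,allow_pickle=True)
P=pose('wrist',st);u=proj(P,[[467,-3,30]])[0].astype(int);print(u)
crop(im,u[0]-50,u[1]-40,100,80,8,'w6c');print(u[0]-50,u[1]-40)
```

```text
[528.1599325   -2.89913007 148.98009799] [ 0.70637732  0.00917282  0.70772314 -0.0086545 ] 7.825 0.6701327619634391
[312 128]
262 88
```

View pics/w6.png

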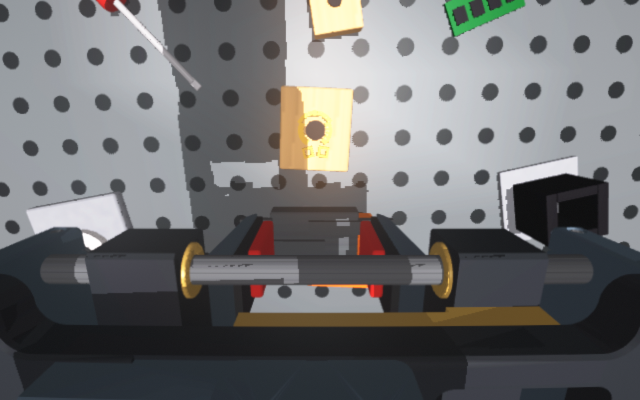

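View pics/w6c.png

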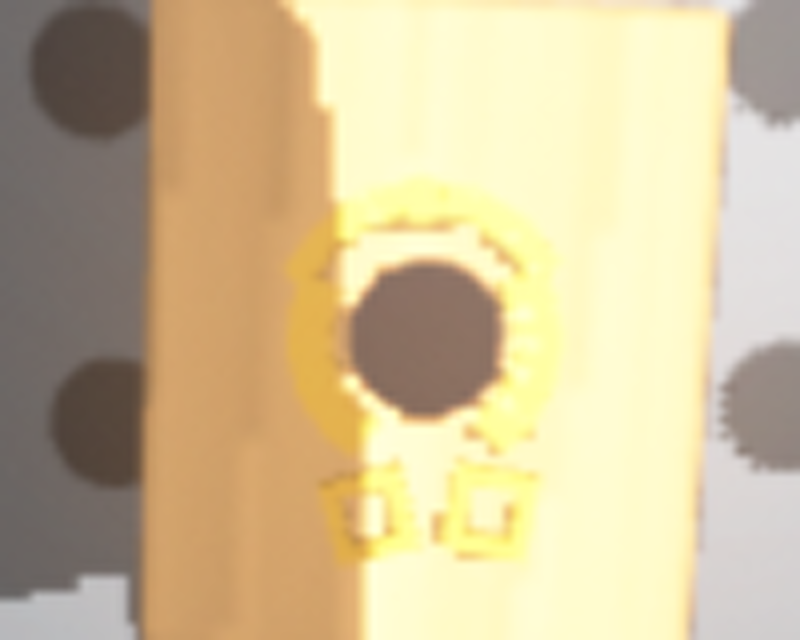

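Run:
```python
from h import *
st=np.load('st_w6.npy',allow_pickle=True).item();P=pose('wrist',st)
f=lambda a,b,z:onz(P,(262+a/8,88+b/8),z)
L=f(368,512,30);R=f(490,508,30);print('eyes',L.round(2),R.round(2),'mid',((L+R)/2).round(2),'d',np.linalg.norm(L-R),'az',np.degrees(np.arctan2(*(R-L)[[1,0]])))
# finer lug corners
for n,c in (('Lug L',[(320,480),(405,462),(417,548),(338,562)]),('R',[(455,462),(538,478),(522,560),(440,545)])):
    p=np.array([f(a,b,30) for a,b in c]);print(n,p.mean(0).round(2),[np.linalg.norm(p[k]-p[k-1]).round(1) for k in range(4)])
print('stub',f(425,338,28.5).round(2),'ringc',f(423,320,30).round(2))
q=st['tcp_rot'];Rm=Rt.from_quat([q[1],q[2],q[3],q[0]]).as_matrix();print(Rm.round(4),np.degrees(np.arctan2(Rm[1,1],Rm[0,1])))
```

```text
eyes [487.49  -7.91  30.  ] [487.39   6.04  30.  ] mid [487.44  -0.93  30.  ] d 13.950532057074668 az 90.41531558066693
Lug L [487.62  -7.68  30.  ] [np.float64(9.5), np.float64(9.9), np.float64(9.9), np.float64(9.2)]
R [487.77   5.89  30.  ] [np.float64(9.6), np.float64(9.6), np.float64(9.5), np.float64(9.6)]
stub [468.23  -0.89  28.5 ] ringc [466.2   -1.06  30.  ]
[[-1.900e-03  2.520e-02  9.997e-01]
 [ 8.000e-04  9.997e-01 -2.520e-02]
 [-1.000e+00  7.000e-04 -1.900e-03]] 88.55540160557001
```

Run:
```python
from h import *
im=cv2.imread('pics/w6.png')
cv2.imwrite('pics/w6d.png',cv2.resize(im[190:225,265:365],None,fx=8,fy=8,interpolation=cv2.INTER_NEAREST))
i=camera_info('wrist');M=np.array(i['mount'])
def tool(uv,tx):
    u=cv2.undistortPoints(np.array([[uv]],float),K(i),np.array(i['D']))[0,0]
    o=M[:3,3];d=M[:3,:3]@np.array([u[0],u[1],1]);return o+d*(tx-o[0])/d[0]
for uv in ((307.2,205.0),(326.5,205.0)): print(tool(uv,62.6).round(2))
```

```text
[62.6  -5.54 -5.48]
[62.6   9.27 -5.48]
```

View pics/w6d.png

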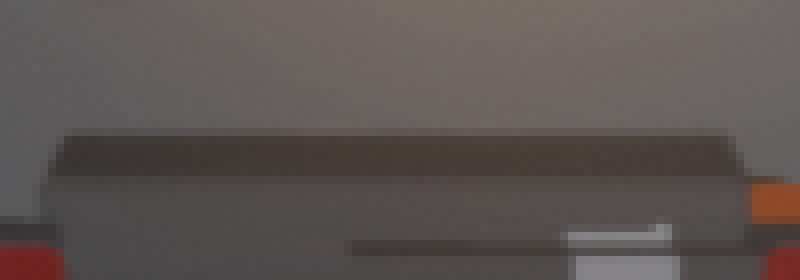

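Run:
```python
import cv2
for n in ('w5','w6'):
    im=cv2.imread(f'pics/{n}.png')
    print(n)
    for r in range(202,209): print(r,im[r,298:336].mean(1).astype(int).tolist())
```

```text
w5
202 [29, 30, 30, 29, 29, 30, 31, 30, 30, 30, 31, 30, 30, 31, 32, 31, 31, 31, 30, 30, 32, 31, 31, 31, 32, 32, 32, 32, 32, 32, 32, 33, 32, 33, 33, 37, 39, 38]
203 [29, 28, 28, 31, 30, 29, 30, 30, 31, 30, 30, 30, 30, 30, 31, 31, 31, 30, 31, 31, 31, 31, 31, 31, 32, 32, 31, 31, 32, 32, 33, 32, 31, 33, 33, 36, 37, 38]
204 [28, 30, 30, 30, 29, 30, 32, 33, 32, 33, 32, 32, 31, 29, 30, 30, 30, 31, 31, 31, 31, 31, 31, 32, 31, 33, 34, 35, 34, 34, 33, 33, 32, 32, 34, 36, 38, 37]
205 [29, 29, 29, 30, 31, 37, 45, 51, 52, 51, 48, 42, 40, 33, 30, 32, 31, 31, 31, 31, 31, 31, 31, 31, 37, 46, 52, 53, 53, 50, 45, 43, 37, 33, 34, 36, 38, 37]
206 [33, 31, 32, 34, 43, 65, 65, 67, 65, 66, 65, 65, 61, 49, 35, 33, 34, 33, 33, 34, 34, 34, 34, 40, 57, 66, 68, 67, 67, 67, 66, 66, 59, 38, 36, 38, 39, 39]
207 [40, 41, 41, 40, 42, 46, 47, 46, 46, 46, 46, 47, 46, 44, 41, 42, 42, 42, 42, 42, 42, 42, 42, 43, 46, 47, 47, 48, 47, 47, 47, 48, 46, 44, 43, 43, 43, 44]
208 [43, 42, 43, 43, 43, 44, 42, 43, 42, 45, 43, 44, 44, 43, 43, 44, 43, 44, 44, 44, 44, 45, 44, 44, 45, 45, 45, 45, 44, 43, 45, 45, 46, 46, 45, 45, 46, 46
[... 500 characters left out ...]
101, 101, 101, 102, 101, 101, 102, 102, 102, 102, 102]
205 [95, 94, 95, 95, 96, 97, 99, 100, 100, 99, 99, 98, 99, 98, 98, 98, 99, 99, 99, 99, 99, 100, 99, 100, 100, 102, 101, 102, 103, 102, 101, 101, 100, 100, 101, 100, 100, 101]
206 [85, 84, 85, 85, 87, 89, 89, 89, 89, 89, 89, 88, 89, 88, 87, 87, 88, 88, 88, 87, 88, 88, 88, 89, 91, 92, 91, 91, 91, 91, 91, 92, 91, 89, 90, 89, 89, 89]
207 [62, 62, 62, 63, 63, 64, 64, 64, 63, 64, 65, 64, 64, 64, 64, 65, 64, 65, 66, 65, 65, 65, 65, 66, 66, 66, 67, 67, 67, 66, 67, 66, 67, 67, 67, 67, 66, 67]
208 [58, 59, 59, 58, 59, 60, 60, 60, 60, 61, 60, 61, 61, 60, 61, 60, 62, 62, 62, 62, 62, 63, 62, 63, 63, 64, 64, 63, 64, 63, 63, 63, 64, 64, 63, 64, 64, 63]
```

Request:
step_arm(
  motion=[
    [[-0.363,-16,0.3,-15,0,0,0.025],[-0.363,-32,0.5,-35,0,0,0.025],[-0.363,-32,0.5,-48,0,0,0.025],[-0.363,-32,0.5,-48,0,0,0.025],[-0.363,-32,0.5,-48,0,0,0.025]],
  ],
)

```text
time_s: 8.5
ee_pos: [498.0, -2.5, 102.5]
tcp_rot: [0.708, -0.0, 0.706, 0.0]
force: [0.5, -0.5, -1.6]
grip_width: 0.681
```

Run:
```python
from h import *
st=read_state();im=snapshot('wrist');save('',im,'w7');print(st['ee_pos'],st['tcp_rot'],st['time_s'],st['grip_width']*91,st['force'])
print(np.array(camera_info('wrist')['mount'])[:3,3])
np.save('st_w7.npy',st,allow_pickle=True)
crop(im,265,135,100,80,8,'w7c')
for r in range(203,208): print(r,im[r,298:336].mean(1).astype(int).tolist())
P=pose('wrist',st); print(proj(P,[[487.5,-7.8,30],[487.5,6,30]]))
```

```text
[498.03900913  -2.45793521 102.53829321] [ 7.07786343e-01 -2.28798608e-04  7.06426468e-01  2.92790550e-04] 8.5 61.99831810156663 [ 0.51189497 -0.48341651 -1.56955045]
[-170.80642442    1.30818557  -69.12724712]
203 [152, 152, 152, 152, 155, 159, 164, 168, 168, 169, 169, 168, 167, 165, 165, 165, 163, 162, 160, 158, 157, 157, 157, 157, 158, 158, 157, 154, 154, 155, 154, 156, 159, 163, 166, 165, 164, 162]
204 [153, 153, 152, 152, 154, 159, 164, 167, 167, 167, 166, 166, 165, 164, 165, 164, 163, 161, 159, 158, 157, 157, 155, 156, 156, 155, 154, 152, 152, 155, 157, 159, 161, 164, 166, 164, 164, 163]
205 [149, 150, 150, 148, 152, 153, 150, 148, 139, 139, 138, 141, 148, 152, 160, 162, 161, 158, 156, 155, 155, 154, 153, 150, 141, 134, 132, 132, 134, 141, 145, 151, 160, 163, 164, 162, 160, 159]
206 [125, 125, 125, 125, 124, 116, 103, 100, 98, 98, 98, 98, 102, 107, 125, 134, 134, 133, 132, 130, 131, 130, 127, 117, 104, 101, 101, 100, 99, 101, 103, 110, 127, 137, 137, 136, 136, 135]
207 [72, 73, 72, 73, 73, 71, 68, 68, 69, 68, 69, 69, 69, 70, 74, 77, 77, 78, 77, 77, 77, 77, 77, 75, 73, 72, 72, 73, 72, 73, 73, 74, 77, 80, 80, 80, 80, 80]
[[307.74948144 195.3482165 ]
 [325.12947795 195.35823189]]
```

View pics/w7c.png

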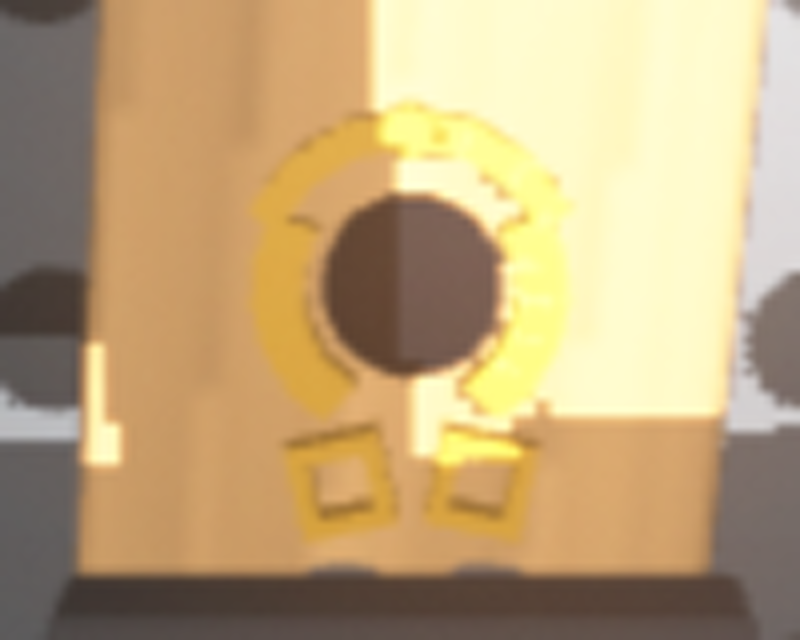

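```bash
cat >> h.py <<'E'
def toolpt(uv,tx):
    i=camera_info('wrist');M=np.array(i['mount'])
    u=cv2.undistortPoints(np.array([[uv]],float),K(i),np.array(i['D']))[0,0]
    o=M[:3,3];d=M[:3,:3]@np.array([u[0],u[1],1]);return o+d*(tx-o[0])/d[0]
def toolR(st):
    q=st['tcp_rot'];return Rt.from_quat([q[1],q[2],q[3],q[0]]).as_matrix()
E
python3 - <<'E'
from h import *
st=np.load('st_w7.npy',allow_pickle=True).item();P=pose('wrist',st)
f=lambda a,b:onz(P,(265+(a+.5)/8-.5,135+(b+.5)/8-.5),30)
for c in ([(285,445),(380,428),(400,520),(310,540)],[(443,432),(540,443),(518,538),(428,515)]):
    p=np.array([f(*k) for k in c]);print(p.mean(0).round(2),[np.linalg.norm(p[k]-p[k-1]).round(1) for k in range(4)])
m=f(413,483.5);print('mid',m)
t=toolpt((316.36,205.35),62.6);print(t); t=t+[0,0,2.5]
pin=toolR(st)@t+st['ee_pos'];print('pin mid world',pin,'shift',m-pin)
E
```

```text
[487.21  -7.97  30.  ] [np.float64(10.0), np.float64(9.6), np.float64(9.6), np.float64(9.2)]
[487.08   5.77  30.  ] [np.float64(8.6), np.float64(9.7), np.float64(9.9), np.float64(9.3)]
mid [487.2117097  -1.1004218  30.       ]
[62.6         1.48876467 -5.16645017]
pin mid world [495.4918536   -0.965428    39.93341482] shift [-8.2801439  -0.1349938  -9.93341482]
```

Request:
step_arm(
  motion=[
    [[-0.363,-4,-0.1,0,0,0,0],[-0.363,-8.3,-0.1,0,0,0,0],[-0.363,-8.3,-0.1,-3,0,0,0],[-0.363,-8.3,-0.1,-3,0,0,0],[-0.363,-8.3,-0.1,-3,0,0,0]],
  ],
)

```text
time_s: 9.18
ee_pos: [488.5, -2.9, 99.0]
tcp_rot: [0.707, -0.0, 0.707, 0.0]
force: [0.4, 0.8, -1.3]
grip_width: 0.684
```

Run:
```python
from h import *
st=read_state();im=snapshot('wrist');save('',im,'w8');print(st['ee_pos'],st['tcp_rot'],st['time_s'],st['grip_width']*91,st['force'])
np.save('st_w8.npy',st,allow_pickle=True)
t=toolpt((316.36,205.35),62.6)+[0,0,2.5]
pin=toolR(st)@t+st['ee_pos'];print('pin mid world',pin)
crop(im,265,135,100,80,8,'w8c')
```

```text
[488.45695381  -2.88213267  98.95447431] [ 7.07150162e-01 -3.04835649e-05  7.07063391e-01  9.20122100e-05] 9.175 62.22119252101356 [ 0.38719535  0.79423123 -1.33487159]
pin mid world [485.79726255  -1.38831767  36.35427724]
```

View pics/w8c.png

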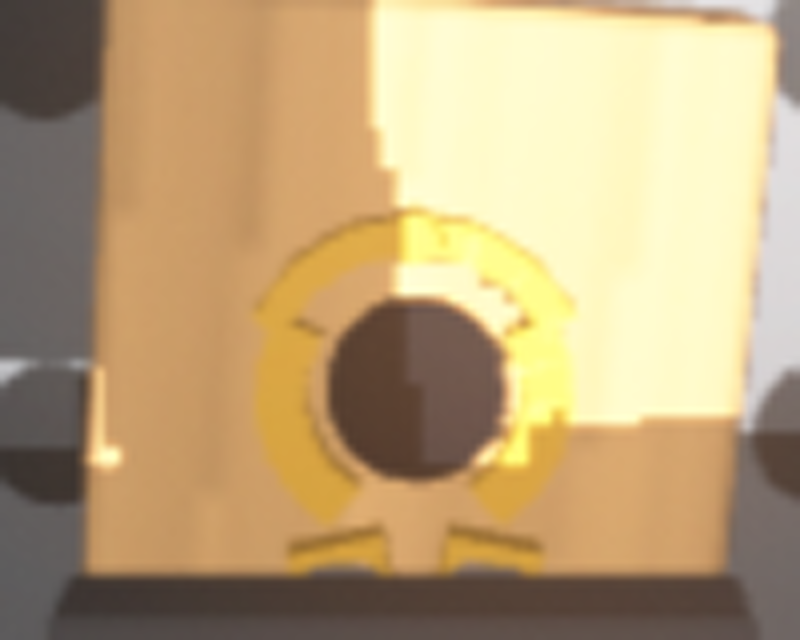

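Run:
```python
from h import *
for n,cs in (('w7',[(285,445),(380,428),(443,432),(540,443),(410,285)]),('w8',[(288,550),(382,530),(447,530),(541,547),(416,388)])):
    st=np.load(f'st_{n}.npy',allow_pickle=True).item();P=pose('wrist',st)
    for c in cs: print(n,onz(P,(265+(c[0]+.5)/8-.5,135+(c[1]+.5)/8-.5),30 if c[0]!=410 and c[0]!=416 else 28.5).round(2))
```

```text
w7 [483.3  -13.75  30.  ]
w7 [481.58  -4.36  30.  ]
w7 [481.98   1.86  30.  ]
w7 [483.09  11.45  30.  ]
w7 [467.59  -1.41  28.5 ]
w8 [483.38 -13.82  30.  ]
w8 [481.34  -4.56  30.  ]
w8 [481.34   1.82  30.  ]
w8 [483.07  11.08  30.  ]
w8 [467.44  -1.23  28.5 ]
```

Request:
step_arm(
  motion=[
    [[-0.363,1.3,0.2,0,0,0,0],[-0.363,1.3,0.2,0,0,0,0],[-0.363,1.3,0.2,-2.5,0,0,0],[-0.363,1.3,0.2,-2.5,0,0,0]],
  ],
)

```text
time_s: 9.72
ee_pos: [489.4, -2.6, 96.2]
tcp_rot: [0.707, -0.0, 0.707, 0.0]
force: [0.4, -0.5, -1.3]
grip_width: 0.681
```

Request:
step_arm(
  motion=[
    [[-0.363,0,0,-1.5,0,0,0],[-0.363,0,0,-1.5,0,0,0]],
  ],
)

```text
time_s: 9.98
ee_pos: [489.6, -2.7, 94.9]
tcp_rot: [0.707, -0.0, 0.707, 0.0]
force: [-0.5, -0.8, -2.9]
grip_width: 0.68
```

Run:
```python
from h import *
st=read_state();im=snapshot('wrist');save('',im,'w9');print(st['ee_pos'],st['tcp_rot'],st['time_s'],st['grip_width']*91,st['force'])
np.save('st_w9.npy',st,allow_pickle=True)
t=toolpt((316.36,205.35),62.6)+[0,0,2.5]
pin=toolR(st)@t+st['ee_pos'];print('pin mid world',pin)
crop(im,265,135,100,80,8,'w9c')
```

```text
[489.59837056  -2.65763976  94.85239296] [ 7.07051564e-01 -5.37326863e-05  7.07161984e-01  1.07871268e-04] 9.975 61.84178034609207 [-0.51039819 -0.80895166 -2.92110789]
pin mid world [486.92117256  -1.164621    32.25292438]
```

View pics/w9c.png

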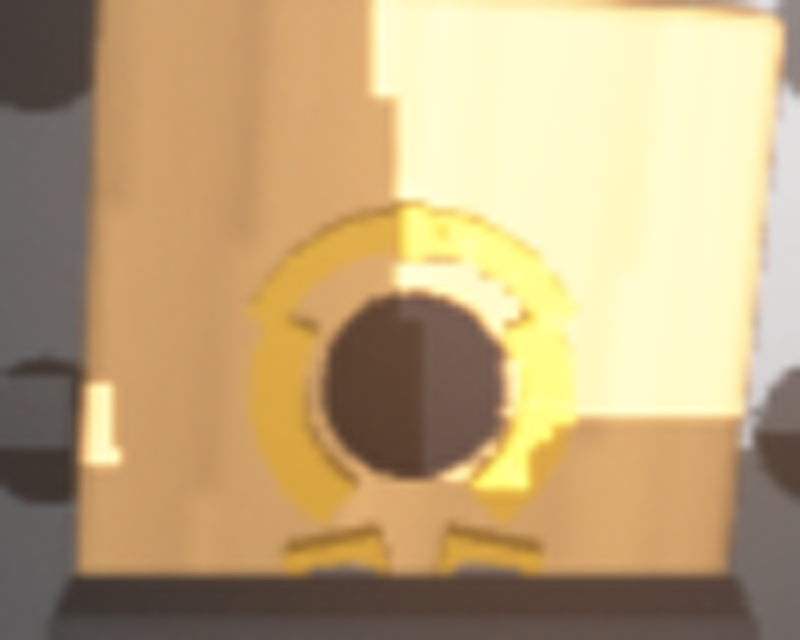

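Request:
step_arm(
  motion=[
    [[-0.363,0,0,-1,0,0,0],[-0.363,0,0,-2,0,0,0],[-0.363,0,0,-2,0,0,0]],
  ],
)

```text
time_s: 10.4
ee_pos: [489.6, -2.6, 92.9]
tcp_rot: [0.707, -0.0, 0.707, 0.0]
force: [-0.6, 0.2, -2.2]
grip_width: 0.685
```

Request:
step_arm(
  motion=[
    [[-0.363,0,0,-0.5,0,0,0],[-0.363,0,0,-0.5,0,0,0]],
  ],
)

```text
time_s: 10.65
ee_pos: [489.7, -2.7, 92.5]
tcp_rot: [0.707, -0.0, 0.707, 0.0]
force: [-0.1, -0.5, -0.7]
grip_width: 0.678
```

Request:
step_arm(
  motion=[
    [[-0.27,-0.3,0,0,0,0,0],[-0.2,-0.6,0,0,0,0,0],[-0.14,-1,0,0,0,0,0],[-0.08,-1.4,0,0,0,0,0],[-0.05,-1.6,0,0,0,0,0]],
  ],
)

```text
time_s: 11.28
ee_pos: [488.2, -2.6, 92.6]
tcp_rot: [0.707, 0.0, 0.707, 0.0]
force: [0.5, 0.4, 0.0]
grip_width: 0.528
```

Request:
step_arm(
  motion=[
    [[-0.03,0,0,0,0,0,0],[-0.015,0,0,0,0,0,0],[-0.015,0,0,0,0,0,0]],
  ],
)

```text
time_s: 11.65
ee_pos: [488.0, -2.6, 92.5]
tcp_rot: [0.707, 0.0, 0.707, 0.0]
force: [0.4, 0.1, -0.3]
grip_width: 0.508
```

Run:
```python
from h import *
st=read_state();im=snapshot('wrist');save('',im,'w10');print(st['ee_pos'],st['tcp_rot'],st['time_s'],st['grip_width']*91,st['force'])
np.save('st_w10.npy',st,allow_pickle=True)
crop(im,265,135,100,80,8,'w10c')
```

```text
[488.04613967  -2.60011764  92.51198598] [7.07093404e-01 3.26480950e-06 7.07120148e-01 1.20025300e-04] 11.65 46.21248921026396 [ 0.37058595  0.08025304 -0.33112523]
```

View pics/w10c.png

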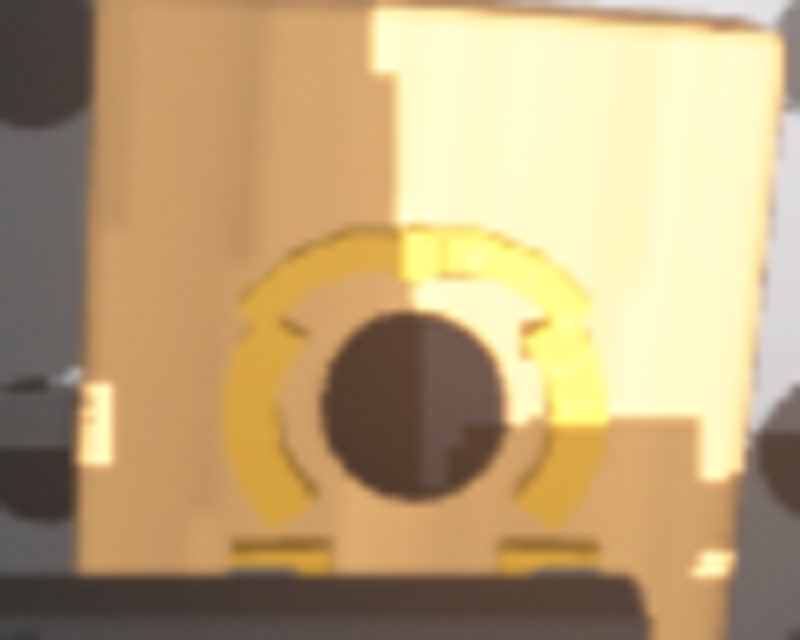

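Request:
step_arm(
  motion=[
    [[0.007,0,0,0,0,0,0],[0.007,0,0,4,0,0,0],[0.007,0,0,12,0,0,0],[0.007,0,0,25,0,0,0],[0.007,0,0,35,0,0,0]],
  ],
)

```text
time_s: 12.32
ee_pos: [488.4, -2.7, 128.7]
tcp_rot: [0.708, -0.0, 0.707, 0.0]
force: [-0.6, 0.0, -1.9]
grip_width: 0.497
```

Request:
step_arm(
  motion=[
    [[0.007,0,0,15,0,0,0],[0.007,0,0,30,0,0,0],[0.007,0,0,30,0,0,0],[0.007,0,0,30,0,0,0]],
  ],
)

```text
time_s: 12.82
ee_pos: [487.7, -2.7, 157.3]
tcp_rot: [0.707, -0.0, 0.707, 0.0]
force: [0.8, 1.2, -2.0]
grip_width: 0.496
```

Run:
```python
from h import *
st=read_state();im=snapshot('wrist');save('',im,'w11');print(st['ee_pos'],st['tcp_rot'],st['time_s'],st['grip_width']*91,st['force'])
np.save('st_w11.npy',st,allow_pickle=True)
crop(im,265,135,100,80,8,'w11c')
im=snapshot('scene');save('',im,'s11');crop(im,280,110,90,110,5,'s11c')
```

```text
[487.74315535  -2.65675894 157.28835093] [ 7.06916472e-01 -2.96839892e-05  7.07297031e-01  1.01323106e-04] 12.825 45.14371679885136 [ 0.82243126  1.20166652 -1.98522764]
```

View pics/w11c.png

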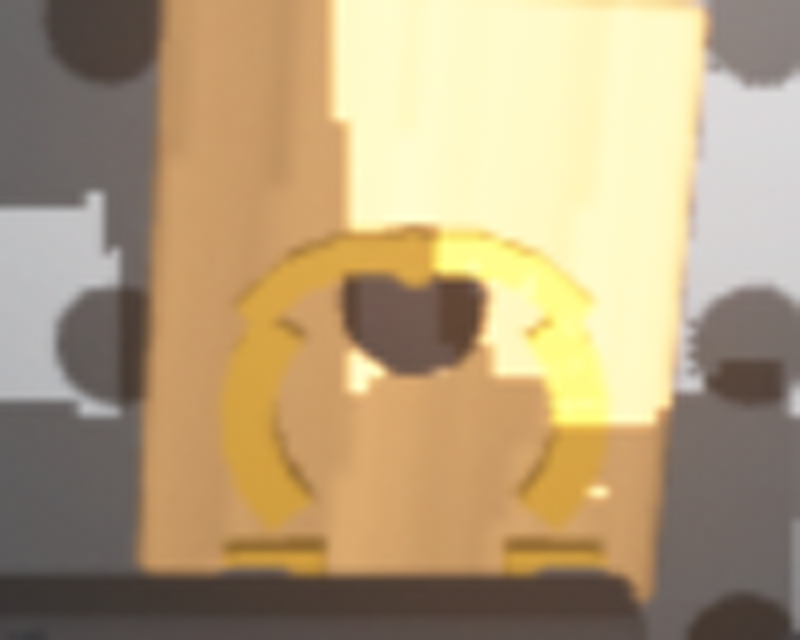

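View pics/s11c.png

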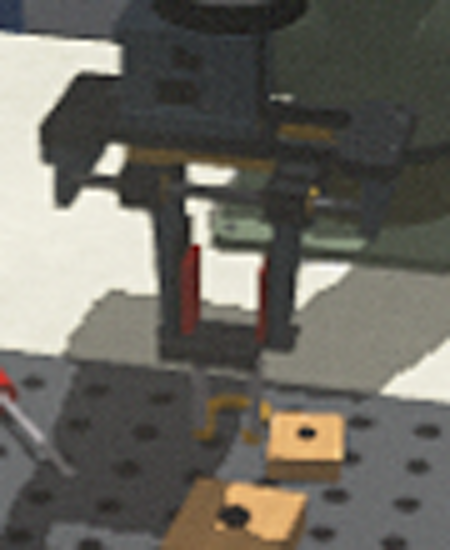

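Run:
```python
from h import *
g=lambda a,b,tx=62.6: toolpt((265+(a+.5)/8-.5,135+(b+.5)/8-.5),tx)
for nm,c in (('lugL',(225,542)),('lugL2',(327,542)),('lugR',(505,541)),('lugR2',(607,541)),('hinge outer',(414,227)),('hinge in',(414,285)),('ringL out',(220,420)),('ringR out',(608,420)),('inL',(277,430)),('inR',(552,430))): print(nm,g(*c).round(2))
```

```text
lugL [ 62.6  -16.64  -7.58]
lugL2 [62.6  -6.88 -7.58]
lugR [62.6  10.16 -7.68]
lugR2 [62.6  19.93 -7.68]
hinge outer [ 62.6    1.45 -37.81]
hinge in [ 62.6    1.45 -32.38]
ringL out [ 62.6  -16.9  -19.51]
ringR out [ 62.6   19.8  -19.51]
inL [ 62.6  -11.52 -18.55]
inR [ 62.6   14.52 -18.54]
```

Run:
```python
from h import *
st=np.load('st_w7.npy',allow_pickle=True).item();P=pose('wrist',st)
for c in ((410,103),(410,155),(252,280),(568,280)): print(onz(P,(265+(c[0]+.5)/8-.5,135+(c[1]+.5)/8-.5),30).round(2))
```

```text
[449.8   -1.41  30.  ]
[454.75  -1.41  30.  ]
[466.87 -16.77  30.  ]
[466.85  13.96  30.  ]
```

Request:
step_arm(
  motion=[
    [[0.007,20,-30,0,0,0,0],[0.007,45,-65,0,0,0,0],[0.007,70,-105,0,0,0,0],[0.007,100,-145,0,0,0,0],[0.007,125,-185,0,0,0,0]],
  ],
)

```text
time_s: 13.55
ee_pos: [613.8, -188.9, 156.5]
tcp_rot: [0.707, 0.0, 0.707, 0.0]
force: [0.2, 0.6, -2.2]
grip_width: 0.5
```

Request:
step_arm(
  motion=[
    [[0.007,20,-30,0,0,0,0],[0.007,37,-55,0,0,0,0],[0.007,37,-55,0,0,0,0],[0.007,37,-55,0,0,0,0]],
  ],
)

```text
time_s: 14.05
ee_pos: [649.3, -242.0, 156.4]
tcp_rot: [0.706, 0.0, 0.708, 0.001]
force: [-0.4, 1.1, -2.3]
grip_width: 0.494
```

Run:
```python
from h import *
st=read_state();im=snapshot('wrist');save('',im,'w12');print(st['ee_pos'],st['tcp_rot'],st['time_s'],st['grip_width']*91,st['force'])
print(np.array(camera_info('wrist')['mount'])[:3,3])
np.save('st_w12.npy',st,allow_pickle=True)
P=pose('wrist',st);u=proj(P,[[589,-240,60]])[0];print(u)
crop(im,int(u[0])-50,int(u[1])-40,100,80,8,'w12c');print(int(u[0])-50,int(u[1])-40)
im=snapshot('scene');save('',im,'s12')
```

```text
[ 649.31822212 -242.02069318  156.43238265] [7.06313821e-01 4.49995036e-04 7.07898500e-01 5.45291121e-04] 14.05 44.962692103454614 [-0.44705393  1.13564128 -2.32594133]
[-170.80495259    1.30823226  -69.12735109]
[316.81983554 130.70061036]
266 90
```

View pics/w12.png

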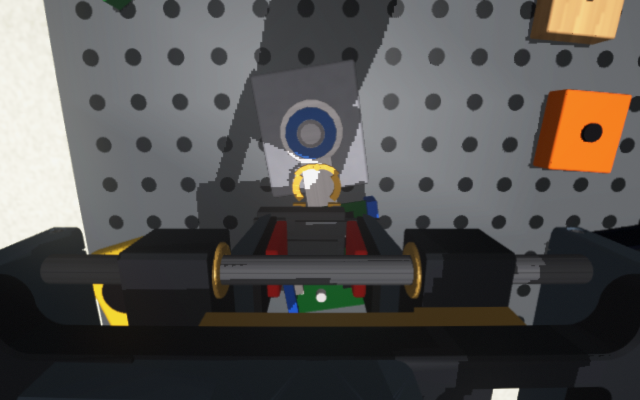

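View pics/w12c.png

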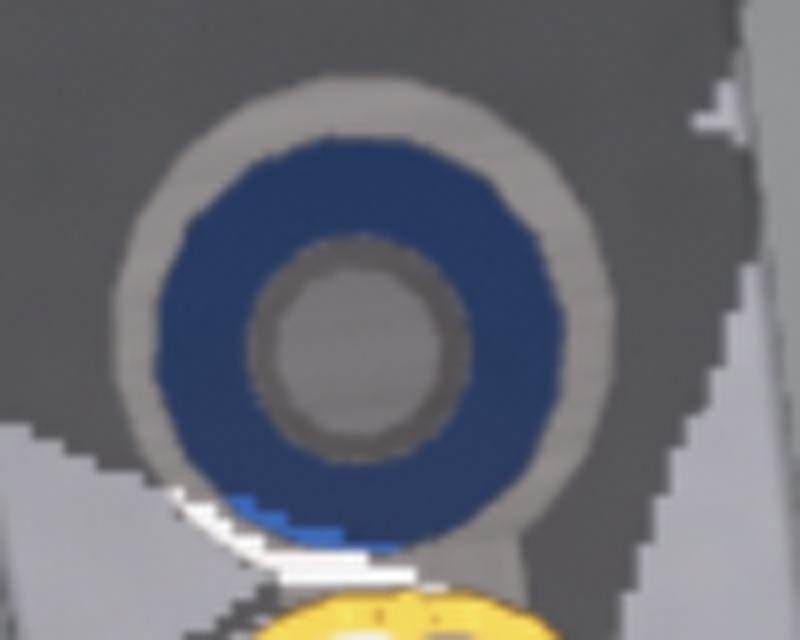

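Run:
```python
from h import *
im=cv2.cvtColor(cv2.imread('pics/w12.png'),cv2.COLOR_BGR2RGB);st=np.load('st_w12.npy',allow_pickle=True).item();P=pose('wrist',st)
s=im[95:160,275:345].astype(int)
m=((s[...,2]-s[...,0])>25).astype(np.uint8)
cs,_=cv2.findContours(m,cv2.RETR_CCOMP,cv2.CHAIN_APPROX_NONE)
for c in cs:
    if len(c)>30:
        (e,ax,an)=cv2.fitEllipse(c);print(np.array(e)+[275,95],ax,an)
# upsampled for sub-pixel inner flat
b=cv2.resize(im[90:170,266:366],None,fx=8,fy=8,interpolation=cv2.INTER_CUBIC).astype(int)
mb=((b[...,2]-b[...,0])>20).astype(np.uint8)
cs,_=cv2.findContours(mb,cv2.RETR_CCOMP,cv2.CHAIN_APPROX_NONE)
for c in cs:
    if cv2.contourArea(c)>5000:
        e,ax,an=cv2.fitEllipse(c);uv=(np.array(e)+.5)/8-.5+[266,90];print('up',uv,np.array(ax)/8,an)
        for z in (48,50,52,57,59,61): print(z,onz(P,uv,z).round(2))
uv=(np.array((358,350))+.5)/8-.5+[266,90]
for z in (57,59,61): print('flat',z,onz(P,uv,z).round(2))
# top camera and scene camera
t=cv2.cvtColor(cv2.imread('pics/top0.png'),cv2.COLOR_BGR2RGB)
```

```text
[310.31941986 132.72504807] (49.75321578979492, 51.15031433105469) 1.1185026168823242
[310.40184402 133.36751175] (28.97027015686035, 29.195348739624023) 154.68313598632812
up [310.36546326 132.72888184] [50.88373947 52.14071274] 0.5090851783752441
48 [ 591.1  -245.56   48.  ]
50 [ 591.03 -245.53   50.  ]
52 [ 590.95 -245.5    52.  ]
57 [ 590.77 -245.41   57.  ]
59 [ 590.69 -245.38   59.  ]
61 [ 590.61 -245.35   61.  ]
up [310.3224411  133.34544373] [27.76469421 28.25235748] 169.0647735595703
48 [ 591.63 -245.6    48.  ]
50 [ 591.55 -245.57   50.  ]
52 [ 591.47 -245.54   52.  ]
57 [ 591.27 -245.45   57.  ]
59 [ 591.19 -245.42   59.  ]
61 [ 591.12 -245.39   61.  ]
flat 57 [ 591.25 -245.46   57.  ]
flat 59 [ 591.17 -245.43   59.  ]
flat 61 [ 591.09 -245.39   61.  ]
```

Request:
step_arm(
  motion=[
    [[0.007,-20,-2,0,0,0,0],[0.007,-38.4,-4.3,0,0,0,0],[0.007,-38.4,-4.3,-10,0,0,0],[0.007,-38.4,-4.3,-20,0,0,0],[0.007,-38.4,-4.3,-20,0,0,0]],
  ],
)

```text
time_s: 14.78
ee_pos: [611.4, -246.3, 135.8]
tcp_rot: [0.706, 0.0, 0.708, 0.001]
force: [-0.0, 0.3, -1.8]
grip_width: 0.496
```

Request:
step_arm(
  motion=[
    [[0.007,0,0,0,0,0,0],[0.007,0,0,0,0,0,0],[0.007,0,0,0,0,0,0]],
  ],
)

```text
time_s: 15.15
ee_pos: [611.9, -247.0, 137.7]
tcp_rot: [0.707, -0.0, 0.707, 0.0]
force: [-0.7, 0.2, -2.1]
grip_width: 0.501
```

Run:
```python
from h import *
st=read_state();im=snapshot('wrist');save('',im,'w13');print(st['ee_pos'],st['tcp_rot'],st['time_s'],st['grip_width']*91,st['force'])
np.save('st_w13.npy',st,allow_pickle=True)
crop(im,265,135,100,80,8,'w13c')
im=snapshot('scene');save('',im,'s13');crop(im,180,150,110,110,5,'s13c')
```

```text
[ 611.89982341 -246.99457616  137.68990358] [ 7.07281880e-01 -1.24033620e-04  7.06931625e-01  6.28002764e-05] 15.15 45.60061698758658 [-0.6517648   0.17712721 -2.11118432]
```

View pics/w13c.png

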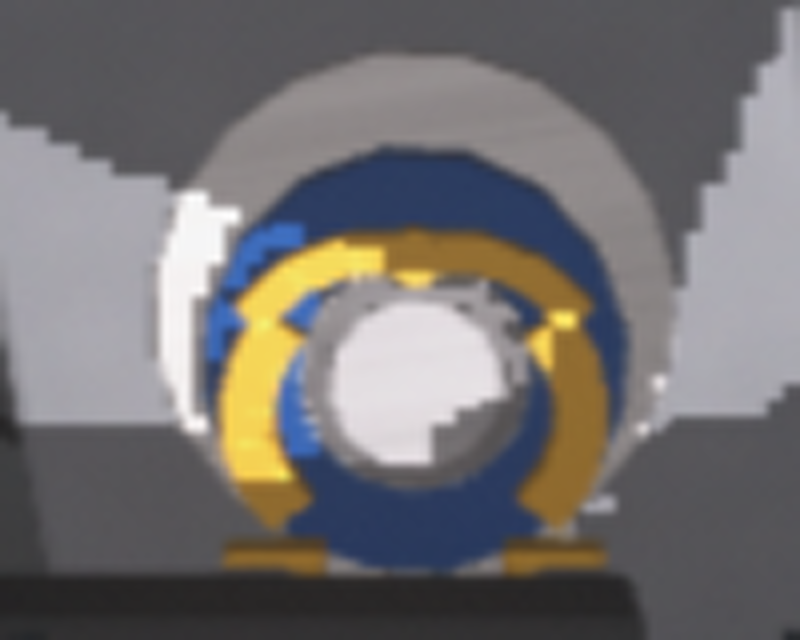

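View pics/s13c.png

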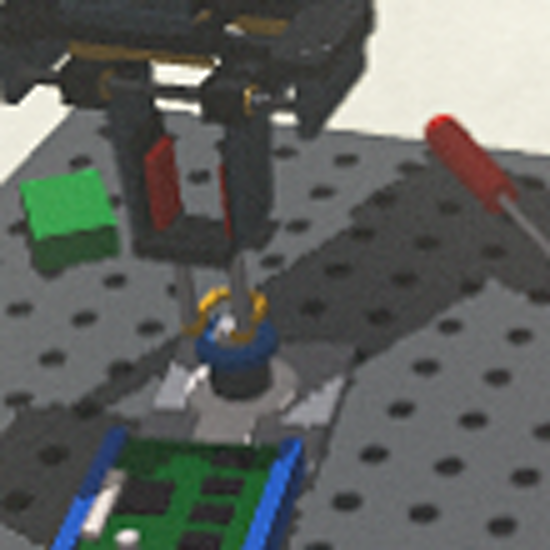

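Run:
```python
from h import *
A=np.load('st_w12.npy',allow_pickle=True).item();B=np.load('st_w13.npy',allow_pickle=True).item()
PA=pose('wrist',A);PB=pose('wrist',B)
px=lambda x0,y0,a,b:(x0+(a+.5)/8-.5,y0+(b+.5)/8-.5)
print('flat',tri(ray(PA,px(266,90,358,350)),ray(PB,px(265,135,416.5,384))))
# collar top far edge: w12 (360,135)->; w13 (425,147)
print('collar edge',tri(ray(PA,px(266,90,360,135)),ray(PB,px(265,135,422,147))))
# ring centre target in world vs. post
for z in (58,60,62): print(z,onz(PB,px(265,135,416.5,384),z).round(2))
rc=toolR(B)@np.array([62.6+5,1.5,-20.45])+B['ee_pos'];print('ringc',rc)
```

```text
flat (array([ 590.92290395, -245.31434693,   65.14887435]), np.float64(0.02331905704866963))
collar edge (array([ 569.21003612, -244.99310834,   51.3002281 ]), np.float64(0.5197976464650944))
58 [ 592.34 -245.29   58.  ]
60 [ 591.94 -245.29   60.  ]
62 [ 591.55 -245.3    62.  ]
ringc [ 591.48291578 -245.50582955   70.07965276]
```

Request:
step_arm(
  motion=[
    [[0.007,-0.3,0.1,-2,0,0,0],[0.007,-0.3,0.1,-5,0,0,0],[0.007,-0.3,0.1,-5,0,0,0],[0.007,-0.3,0.1,-5,0,0,0]],
  ],
)

```text
time_s: 15.75
ee_pos: [611.4, -246.9, 132.4]
tcp_rot: [0.707, -0.0, 0.707, 0.0]
force: [-0.3, -0.2, -2.1]
grip_width: 0.497
```

Run:
```python
from h import *
st=read_state();im=snapshot('wrist');save('',im,'w14');print(st['ee_pos'],st['tcp_rot'],st['time_s'],st['grip_width']*91,st['force'])
np.save('st_w14.npy',st,allow_pickle=True)
crop(im,265,135,100,80,8,'w14c')
```

```text
[ 611.36549011 -246.87093292  132.4332227 ] [ 7.07101693e-01 -3.89910967e-05  7.07111862e-01  9.35490094e-05] 15.75 45.22605221976225 [-0.31754226 -0.18908263 -2.11205502]
```

View pics/w14c.png

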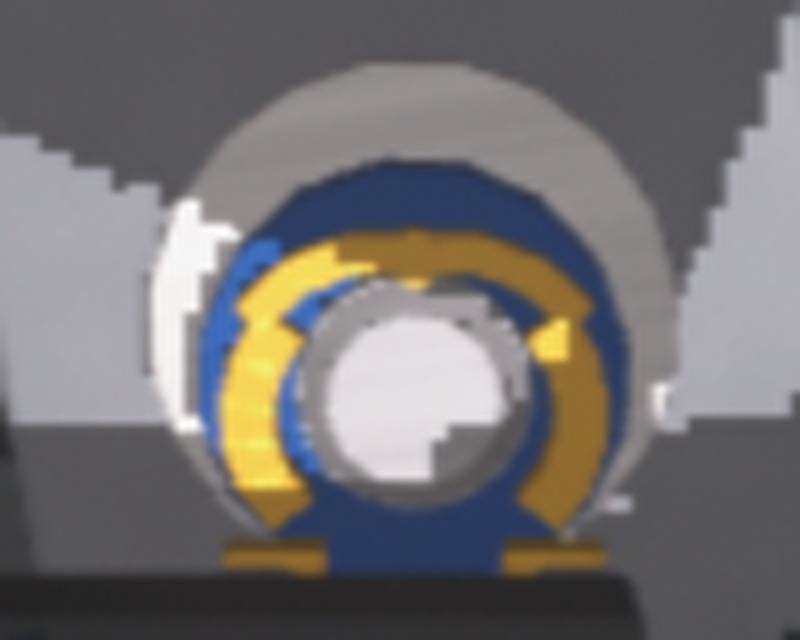

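Run:
```python
from h import *
i=camera_info('wrist');M=np.linalg.inv(np.array(i['mount']))
u=cv2.projectPoints(np.array([[62.6,1.5,-20.45],[67.6,1.5,-20.45],[72.6,1.5,-20.45]]),cv2.Rodrigues(M[:3,:3])[0],M[:3,3],K(i),np.array(i['D']))[0][:,0]
print(u, (u-[265,135]+.5)*8-.5)
A=np.load('st_w12.npy',allow_pickle=True).item();B=np.load('st_w14.npy',allow_pickle=True).item()
PA=pose('wrist',A);PB=pose('wrist',B);px=lambda x0,y0,a,b:(x0+(a+.5)/8-.5,y0+(b+.5)/8-.5)
print('flat',tri(ray(PA,px(266,90,358,350)),ray(PB,px(265,135,416,399))))
for z in (58,60,62): print(z,onz(PB,px(265,135,416,399),z).round(2))
```

```text
[[316.37604031 185.84686352]
 [316.37081315 184.52220439]
 [316.36579037 183.2493677 ]] [[414.50832249 410.27490817]
 [414.46650517 399.67763516]
 [414.42632295 389.49494164]]
flat (array([ 590.94831927, -245.27991899,   64.37291493]), np.float64(0.11853566318451941))
58 [ 592.24 -245.21   58.  ]
60 [ 591.83 -245.21   60.  ]
62 [ 591.43 -245.22   62.  ]
```

Request:
step_arm(
  motion=[
    [[0.007,0.4,0.1,-1,0,0,0],[0.007,0.4,0.1,-3,0,0,0],[0.007,0.4,0.1,-3,0,0,0]],
  ],
)

```text
time_s: 16.18
ee_pos: [611.6, -246.7, 129.2]
tcp_rot: [0.707, 0.0, 0.707, 0.0]
force: [0.7, 0.9, -2.0]
grip_width: 0.499
```

Request:
step_arm(
  motion=[
    [[0.007,0,0,-1,0,0,0],[0.007,0,0,-2,0,0,0],[0.007,0,0,-2,0,0,0]],
  ],
)

```text
time_s: 16.55
ee_pos: [611.7, -246.7, 127.4]
tcp_rot: [0.707, -0.0, 0.707, 0.0]
force: [0.8, -0.2, -1.8]
grip_width: 0.494
```

Run:
```python
from h import *
st=read_state();im=snapshot('wrist');save('',im,'w15');print(st['ee_pos'],st['tcp_rot'],st['time_s'],st['grip_width']*91,st['force'])
np.save('st_w15.npy',st,allow_pickle=True)
crop(im,265,135,100,80,8,'w15c')
```

```text
[ 611.68527928 -246.73341909  127.38079211] [ 7.07041106e-01 -3.14330097e-05  7.07172438e-01  1.30033844e-04] 16.55 44.94274024700438 [ 0.75703724 -0.22132882 -1.77558504]
```

View pics/w15c.png

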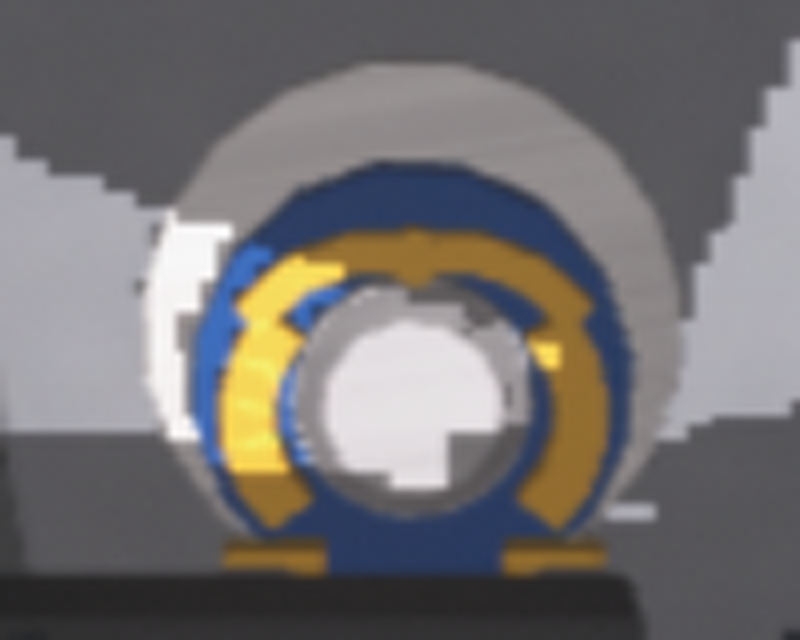

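Request:
step_arm(
  motion=[
    [[0.007,0.5,-0.1,0,0,0,0],[0.007,0.5,-0.1,-2,0,0,0],[0.007,0.5,-0.1,-3,0,0,0],[0.007,0.5,-0.1,-3,0,0,0]],
  ],
)

```text
time_s: 17.1
ee_pos: [612.2, -246.8, 124.3]
tcp_rot: [0.707, 0.0, 0.707, 0.0]
force: [-1.0, -0.6, -1.8]
grip_width: 0.497
```

Run:
```python
from h import *
st=read_state();im=snapshot('wrist');save('',im,'w16');print(st['ee_pos'],st['tcp_rot'],st['time_s'],st['grip_width']*91,st['force'],st['wrist_torque'])
np.save('st_w16.npy',st,allow_pickle=True)
crop(im,265,135,100,80,8,'w16c')
```

```text
[ 612.1545236  -246.79926151  124.29172717] [7.07003071e-01 1.78094812e-05 7.07210458e-01 1.60536898e-04] 17.1 45.26789300467581 [-0.98367508 -0.59187939 -1.77459401] [ 0.14308392 -0.13360248  0.06611058]
```

View pics/w16c.png

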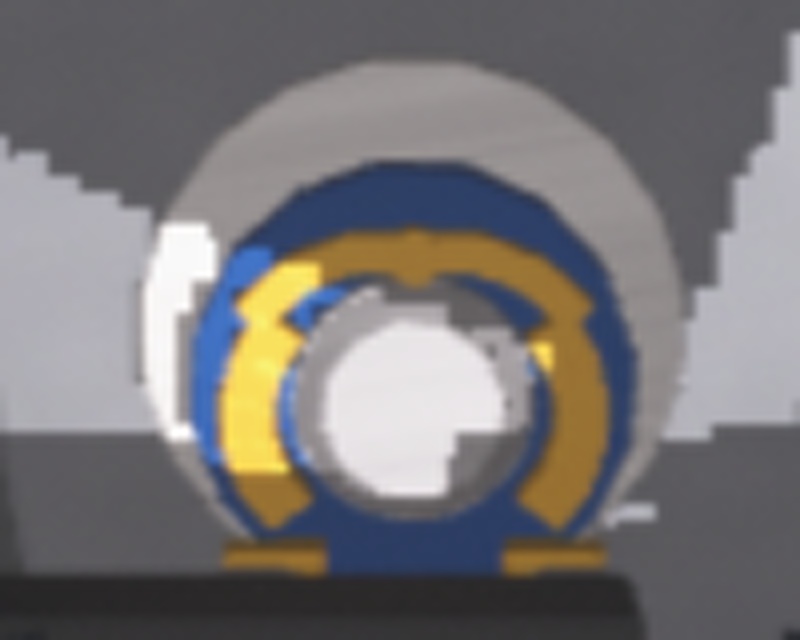

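Request:
step_arm(
  motion=[
    [[0.007,0.1,-0.1,-1.5,0,0,0],[0.007,0.1,-0.1,-3,0,0,0],[0.007,0.1,-0.1,-3,0,0,0]],
  ],
)

```text
time_s: 17.52
ee_pos: [612.6, -247.0, 122.0]
tcp_rot: [0.707, -0.0, 0.707, 0.0]
force: [0.1, -0.2, 1.5]
grip_width: 0.499
```

Request:
step_arm(
  motion=[
    [[0.007,0,0,-1,0,0,0],[0.007,0,0,-2,0,0,0],[0.007,0,0,-2,0,0,0]],
  ],
)

```text
time_s: 17.9
ee_pos: [612.6, -247.0, 119.7]
tcp_rot: [0.707, -0.0, 0.707, 0.0]
force: [-0.1, 0.4, 2.7]
grip_width: 0.5
```

Run:
```python
from h import *
st=read_state();im=snapshot('wrist');save('',im,'w17');print(st['ee_pos'],st['tcp_rot'],st['time_s'],st['grip_width']*91,st['force'],st['wrist_torque'])
np.save('st_w17.npy',st,allow_pickle=True)
crop(im,265,135,100,80,8,'w17c')
```

```text
[ 612.55409323 -247.01304641  119.69127475] [ 7.07324646e-01 -1.12273464e-04  7.06888840e-01  3.22131852e-05] 17.9 45.541907845250684 [-0.1142606   0.39587651  2.72119699] [ 0.14668127 -0.04163063  0.06532715]
```

View pics/w17c.png

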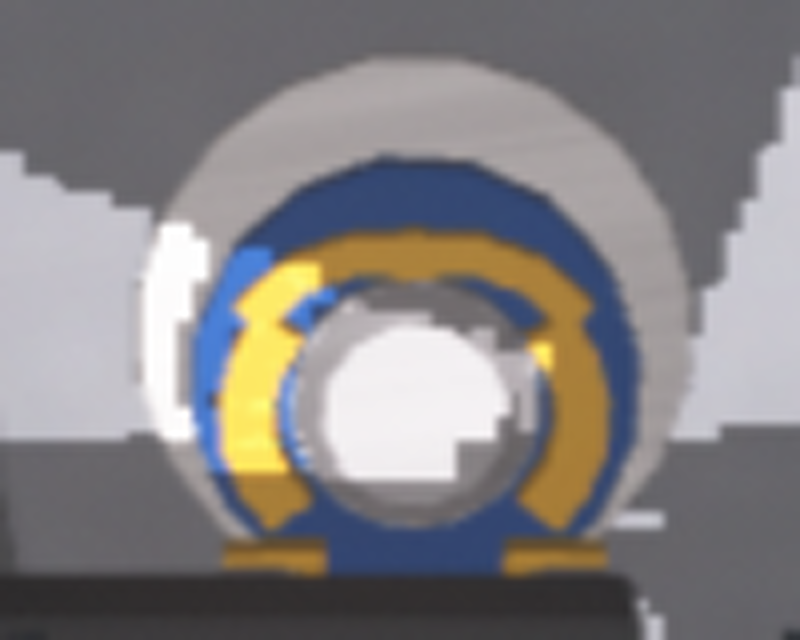

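Request:
step_arm(
  motion=[
    [[0.007,0,0,-1,0,0,0],[0.007,0,0,-2,0,0,0],[0.007,0,0,-2,0,0,0]],
  ],
)

```text
time_s: 18.32
ee_pos: [612.6, -247.0, 117.6]
tcp_rot: [0.707, -0.0, 0.707, 0.0]
force: [0.6, 0.7, 4.1]
grip_width: 0.499
```

Request:
step_arm(
  motion=[
    [[0.007,0,0,-1,0,0,0],[0.007,0,0,-1.5,0,0,0],[0.007,0,0,-1.5,0,0,0]],
  ],
)

```text
time_s: 18.7
ee_pos: [612.5, -247.0, 116.1]
tcp_rot: [0.707, -0.0, 0.707, 0.0]
force: [0.7, -0.7, 4.5]
grip_width: 0.499
```

Run:
```python
from h import *
st=read_state();im=snapshot('wrist');save('',im,'w18');print(st['ee_pos'],st['tcp_rot'],st['time_s'],st['grip_width']*91,st['force'],st['wrist_torque'])
crop(im,265,135,100,80,8,'w18c')
im=snapshot('scene');crop(im,180,150,110,110,5,'s18c')
```

```text
[ 612.50894141 -247.02528871  116.07429024] [ 7.07263032e-01 -7.61955937e-05  7.06950491e-01  3.38235614e-05] 18.7 45.41201259730254 [ 0.69886476 -0.74450372  4.54273621] [ 0.11479073 -0.20053779 -0.03853738]
```

View pics/w18c.png

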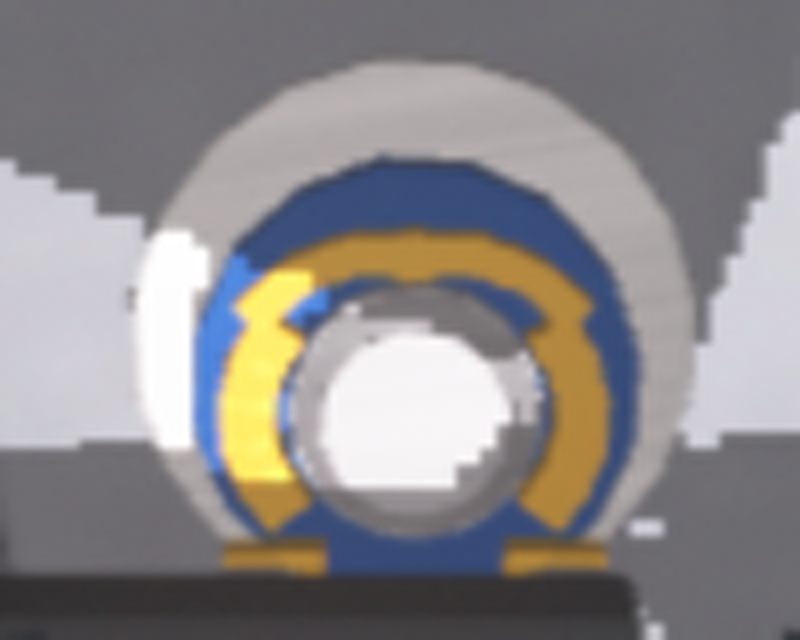

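View pics/s18c.png

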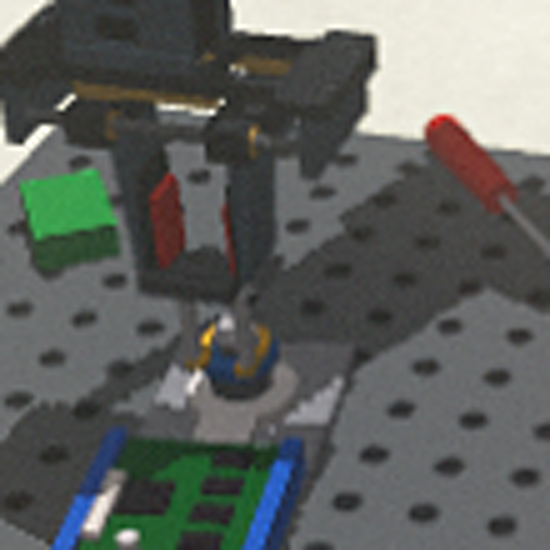

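Request:
step_arm(
  motion=[
    [[0.007,0,0,-0.5,0,0,0],[0.007,0,0,-0.8,0,0,0],[0.007,0,0,-0.8,0,0,0]],
  ],
)

```text
time_s: 19.18
ee_pos: [612.6, -247.0, 115.5]
tcp_rot: [0.707, -0.0, 0.707, 0.0]
force: [0.7, 0.9, 6.6]
grip_width: 0.5
```

Request:
step_arm(
  motion=[
    [[0.007,0,0,-0.4,0,0,0],[0.007,0,0,-0.4,0,0,0]],
  ],
)

```text
time_s: 19.42
ee_pos: [612.6, -247.0, 115.5]
tcp_rot: [0.707, -0.0, 0.707, -0.0]
force: [0.4, 0.4, 7.2]
grip_width: 0.496
```

Request:
step_arm(
  motion=[
    [[0.007,0,0,-0.4,0,0,0],[0.007,0,0,-0.4,0,0,0]],
  ],
)

```text
time_s: 19.68
ee_pos: [612.7, -247.0, 115.4]
tcp_rot: [0.708, -0.0, 0.707, -0.0]
force: [-0.5, -0.5, 8.0]
grip_width: 0.497
```

Request:
step_arm(
  motion=[
    [[-0.05,0.3,0,0,0,0,0],[-0.12,0.7,0,0,0,0,0],[-0.2,1.1,0,0,0,0,0],[-0.28,1.4,0,0,0,0,0],[-0.34,1.6,0,0,0,0,0]],
  ],
)

```text
time_s: 20.3
ee_pos: [614.0, -247.2, 115.3]
tcp_rot: [0.707, -0.0, 0.707, -0.0]
force: [-1.2, 0.4, 7.4]
grip_width: 0.67
```

Request:
step_arm(
  motion=[
    [[-0.36,0,0,0,0,0,0],[-0.36,0,0,0,0,0,0]],
  ],
)

```text
time_s: 20.55
ee_pos: [613.9, -247.2, 115.2]
tcp_rot: [0.707, -0.0, 0.707, -0.0]
force: [-0.5, 0.5, 7.0]
grip_width: 0.681
```

Run:
```python
from h import *
st=read_state();im=snapshot('wrist');save('',im,'w19');print(st['ee_pos'],st['tcp_rot'],st['time_s'],st['grip_width']*91,st['force'],st['wrist_torque'])
np.save('st_w19.npy',st,allow_pickle=True)
crop(im,265,135,100,80,8,'w19c')
```

```text
[ 613.92487309 -247.21161659  115.2101226 ] [ 7.07238821e-01 -3.02957897e-04  7.06974645e-01 -1.02582186e-04] 20.55 61.95115189060205 [-0.51896016  0.52125605  7.00088935] [ 0.09954764  0.02668444 -0.00566817]
```

View pics/w19c.png

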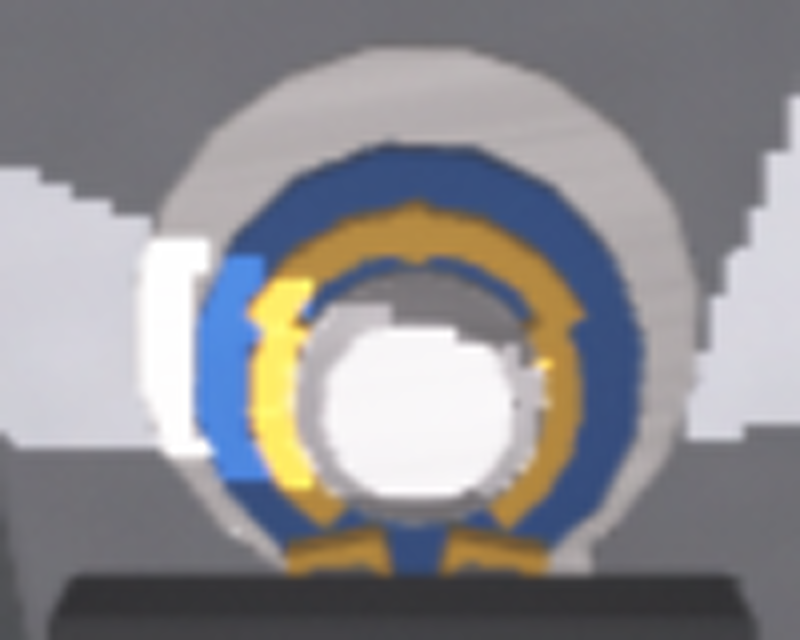

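Request:
step_arm(
  motion=[
    [[-0.36,0,0,1,0,0,0],[-0.36,0,0,2,0,0,0],[-0.36,0,0,3,0,0,0],[-0.36,0,0,3,0,0,0]],
  ],
)

```text
time_s: 21.1
ee_pos: [613.7, -247.0, 117.0]
tcp_rot: [0.707, -0.0, 0.707, 0.0]
force: [-0.3, -1.2, 2.8]
grip_width: 0.688
```

Request:
step_arm(
  motion=[
    [[-0.36,0,0,2,0,0,0],[-0.36,0,0,4,0,0,0],[-0.36,0,0,6,0,0,0],[-0.36,0,0,8,0,0,0],[-0.36,0,0,10,0,0,0]],
  ],
)

```text
time_s: 21.72
ee_pos: [613.9, -246.9, 127.5]
tcp_rot: [0.707, -0.0, 0.707, 0.0]
force: [-0.2, -0.0, -2.1]
grip_width: 0.681
```

Run:
```python
from h import *
st=read_state();im=snapshot('wrist');save('',im,'w20');print(st['ee_pos'],st['tcp_rot'],st['time_s'],st['grip_width']*91,st['force'],st['wrist_torque'])
crop(im,265,135,100,80,8,'w20c')
```

```text
[ 613.89531144 -246.8841766   127.45384547] [ 7.07053703e-01 -2.82545089e-06  7.07159839e-01  1.51144545e-04] 21.725 61.954518926211264 [-0.24781417 -0.01802065 -2.12134856] [ 0.06929794 -0.14646511 -0.02088398]
```

View pics/w20c.png

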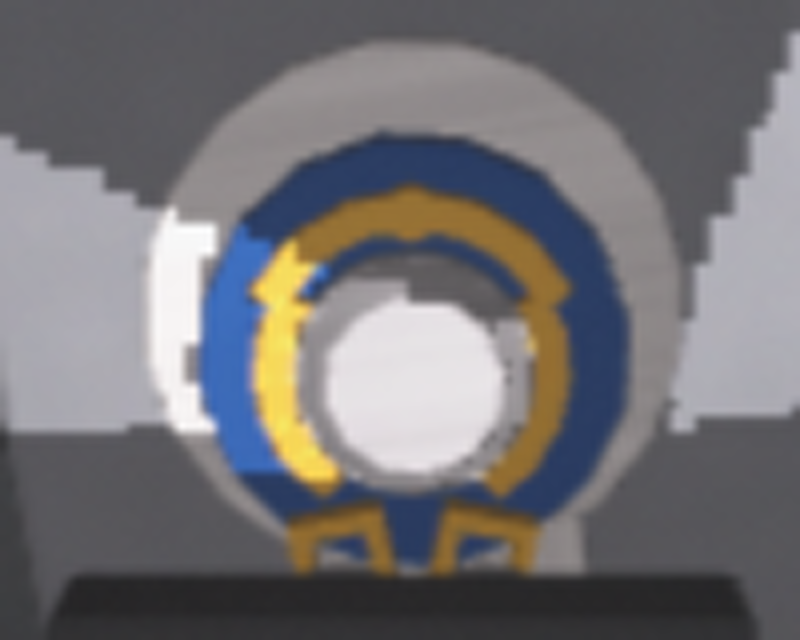

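Request:
step_arm(
  motion=[
    [[-0.36,0,0,10,0,0,0],[-0.36,10,0,25,0,0,0],[-0.36,25,0,38,0,0,0],[-0.36,25,0,38,0,0,0],[-0.36,25,0,38,0,0,0]],
  ],
)

```text
time_s: 22.4
ee_pos: [638.1, -246.7, 164.9]
tcp_rot: [0.707, 0.0, 0.708, 0.0]
force: [-1.6, 0.3, -1.6]
grip_width: 0.682
```

Run:
```python
from h import *
st=read_state();im=snapshot('wrist');save('',im,'w21');print(st['ee_pos'],st['tcp_rot'],st['time_s'],st['grip_width']*91,st['force'])
np.save('st_w21.npy',st,allow_pickle=True)
crop(im,265,115,100,80,8,'w21c')
```

```text
[ 638.10188391 -246.73874473  164.92729282] [7.06566347e-01 9.13456064e-05 7.07646731e-01 3.04951059e-04] 22.4 62.038708035978615 [-1.59280606  0.28212816 -1.60975335]
```

View pics/w21c.png

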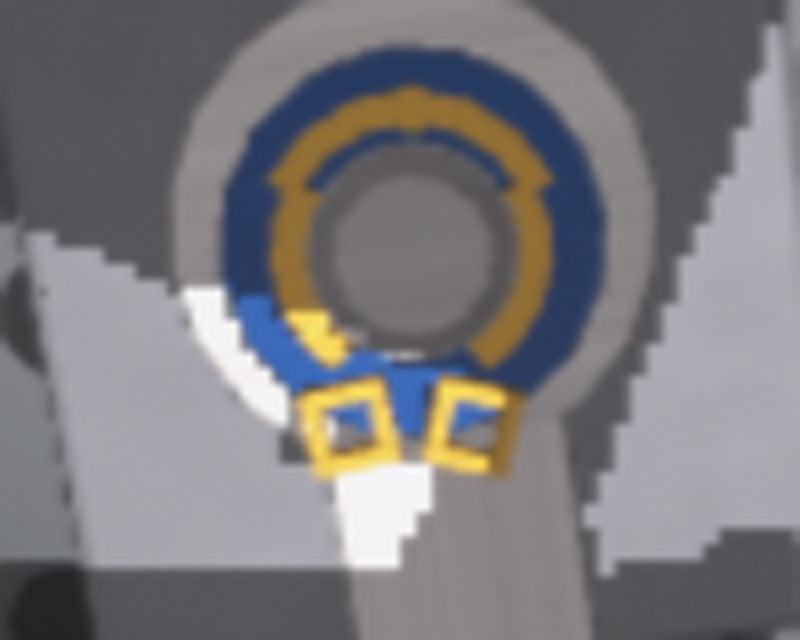

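Request:
step_arm(
  motion=[
    [[-0.36,-8,40,0,0,0,0.02],[-0.36,-17,90,0,0,0,0.04],[-0.36,-27,140,0,0,0,0.06],[-0.36,-36,190,0,0,0,0.08],[-0.36,-45,240,0,0,0,0.1]],
  ],
)

```text
time_s: 23.08
ee_pos: [592.6, -5.6, 165.0]
tcp_rot: [0.706, -0.035, 0.707, 0.036]
force: [1.3, -0.5, -2.4]
grip_width: 0.682
```

Request:
step_arm(
  motion=[
    [[-0.36,-9,50,0,0,0,0.02],[-0.36,-18,100,0,0,0,0.04],[-0.36,-27,150,0,0,0,0.06],[-0.36,-36,200,0,0,0,0.08],[-0.36,-45.3,240.7,0,0,0,0.095]],
  ],
)

```text
time_s: 23.7
ee_pos: [547.4, 235.1, 164.9]
tcp_rot: [0.703, -0.069, 0.704, 0.069]
force: [0.3, 0.3, -2.7]
grip_width: 0.683
```

Request:
step_arm(
  motion=[
    [[-0.36,0,0,0,0,0,0],[-0.36,0,0,0,0,0,0],[-0.36,0,0,0,0,0,0]],
  ],
)

```text
time_s: 24.08
ee_pos: [548.7, 232.4, 165.2]
tcp_rot: [0.704, -0.069, 0.704, 0.068]
force: [0.1, 0.2, -1.2]
grip_width: 0.683
```

Run:
```python
from h import *
st=read_state();im=snapshot('wrist');save('',im,'w22');print(st['ee_pos'],st['tcp_rot'],st['time_s'],st['grip_width']*91,st['force'])
crop(im,240,130,150,115,5,'w22c')
```

```text
[548.71213793 232.43442868 165.23913905] [ 0.70363492 -0.06851517  0.70395294  0.06821893] 24.075 62.146950724047585 [ 0.07887885  0.20760198 -1.22142362]
```

View pics/w22c.png

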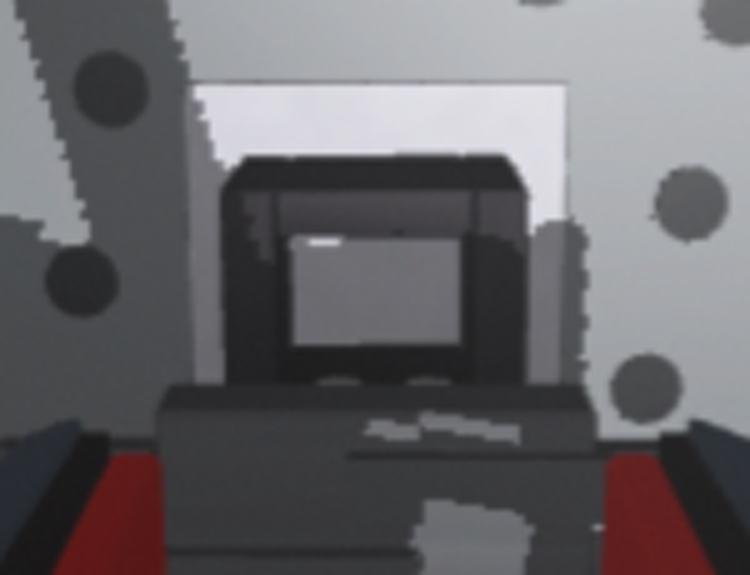

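Request:
step_arm(
  motion=[
    [[-0.36,0,0,-10,0,0,0],[-0.36,0,0,-30,0,0,0],[-0.36,0,0,-50,0,0,0],[-0.36,0,0,-70,0,0,0],[-0.36,0,0,-85,0,0,0]],
  ],
)

```text
time_s: 24.75
ee_pos: [548.2, 233.1, 78.9]
tcp_rot: [0.703, -0.069, 0.704, 0.069]
force: [0.4, 0.4, -1.7]
grip_width: 0.685
```

Request:
step_arm(
  motion=[
    [[-0.36,0,0,-3,0,0,0],[-0.36,0,0,-6,0,0,0],[-0.36,0,0,-7.5,0,0,0],[-0.36,0,0,-7.5,0,0,0]],
  ],
)

```text
time_s: 25.25
ee_pos: [548.9, 233.9, 73.3]
tcp_rot: [0.704, -0.069, 0.703, 0.069]
force: [-0.2, -0.1, -2.2]
grip_width: 0.684
```

Request:
step_arm(
  motion=[
    [[-0.36,0,0,-0.8,0,0,0],[-0.36,0,0,-1,0,0,0],[-0.36,0,0,-1,0,0,0]],
  ],
)

```text
time_s: 25.62
ee_pos: [549.0, 233.9, 72.7]
tcp_rot: [0.704, -0.069, 0.703, 0.069]
force: [-1.8, -0.1, 5.1]
grip_width: 0.682
```

Seated, since the force has reversed to +5 N. I'm releasing slowly, then opening fully.

Request:
step_arm(
  motion=[
    [[-0.4,0,0,0.5,0,0,0],[-0.5,0,0,0.5,0,0,0],[-0.7,0,0,0.7,0,0,0],[-1,0,0,0.8,0,0,0],[-1,0,0,0.8,0,0,0]],
  ],
)

```text
time_s: 26.25
ee_pos: [548.6, 233.7, 72.5]
tcp_rot: [0.704, -0.069, 0.704, 0.069]
force: [-0.2, 0.1, -0.1]
grip_width: 0.998
```

Request:
step_arm(
  motion=[
    [[-1,0,0,0,0,0,0],[-1,0,0,10,0,0,0],[-1,0,0,30,0,0,0],[-1,0,0,70,0,0,0],[-1,0,0,110,0,0,0]],
  ],
)

```text
time_s: 26.88
ee_pos: [548.5, 233.7, 184.2]
tcp_rot: [0.704, -0.069, 0.704, 0.069]
force: [-0.2, -0.0, -0.4]
grip_width: 0.998
```

Request:
step_arm(
  motion=[
    [[-1,30,0,40,0,0,0],[-1,70,0,60,0,0,0],[-1,70,0,60,0,0,0],[-1,70,0,60,0,0,0]],
  ],
)

```text
time_s: 27.38
ee_pos: [617.6, 233.5, 242.0]
tcp_rot: [0.703, -0.069, 0.705, 0.069]
force: [0.8, -0.1, 0.3]
grip_width: 0.999
```

Run:
```python
from h import *
st=read_state();im=snapshot('wrist');save('',im,'w23');print(st['ee_pos'],st['time_s'],st['force'],st['grip_width'])
P=pose('wrist',st)
crop(im,255,63,140,120,5,'w23c')
s=snapshot('scene');save('',s,'s23')
a=np.hstack([cv2.resize(s[190:270,375:445],None,fx=5,fy=5,interpolation=2),cv2.resize(s[190:270,190:260],None,fx=5,fy=5,interpolation=2)]);save('',a,'s23c')
m=((im[...,0].astype(int)>170)&(im[...,1]<90)&(im[...,2]<90)).astype(np.uint8)
n,l,q,c=cv2.connectedComponentsWithStats(m);p=[]
for k in range(1,n):
    if q[k,4]>60 and q[k,4]<300: p.append(onz(P,c[k],114));print(c[k],q[k],p[-1].round(1))
```

```text
[617.59040317 233.5066026  241.99189511] 27.375 [ 0.79122495 -0.08423141  0.26782911] 0.9994106912577556
[299.6369863  120.89041096] [297 109   6  26 146] [553.7 206.7 114. ]
[362.55033557 121.69127517] [360 109   6  26 149] [543.1 263.8 114. ]
```

View pics/w23c.png

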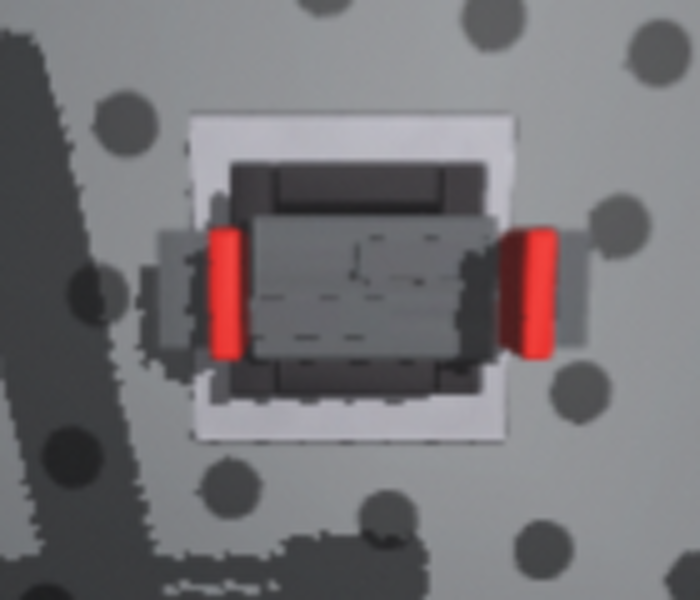

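View pics/s23c.png

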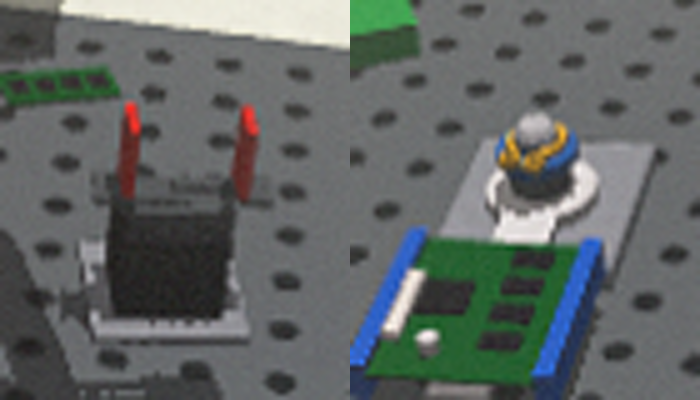

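View pics/s23.png

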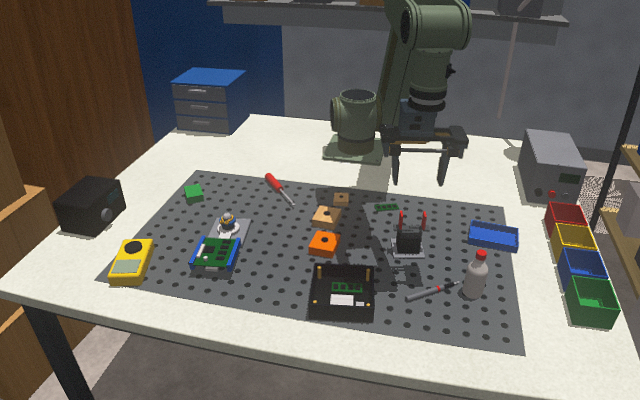

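Run:
```python
from h import *
s=cv2.cvtColor(cv2.imread('pics/s23.png'),cv2.COLOR_BGR2RGB);t=snapshot('top');save('',t,'t23')
a=np.hstack([cv2.resize(s[205:240,210:250],None,fx=10,fy=10,interpolation=2),cv2.resize(t[170:205,387:427],None,fx=10,fy=10,interpolation=2)]);save('',a,'z23')
P=pose('scene')
for tz in (62,63.5,65):
  # expected ring feature positions: hinge, eyes at ring top z=tz-10.5
  z=tz-10.5
  print(tz,(proj(P,[[591.3-15.5,-245.4,z],[591.3+19.5,-252.4,z],[591.3+19.5,-238.4,z],[591.3,-245.4-15.5,z],[591.3,-245.4+15.5,z],[591.3,-245.4,tz]])-[210,205]+.5)*10)
```

```text
62 [[191.90585724 116.19770759]
 [116.45394088 184.67036637]
 [165.64769887 191.86654163]
 [115.91739702 139.99359436]
 [223.70115453 155.48863361]
 [165.58113187 114.99767814]]
63.5 [[191.34927254 111.56600516]
 [115.83399372 179.98582087]
 [165.05720171 187.17421526]
 [115.30813698 135.34531368]
 [223.15562277 150.82328043]
 [165.00002286 110.29882656]]
65 [[190.79222217 106.92844455]
 [115.21350737 175.29517743]
 [164.46618765 182.47575585]
 [114.69836134 130.69110009]
 [222.60962285 146.15191948]
 [164.4184213  105.59394925]]
```

View pics/z23.png

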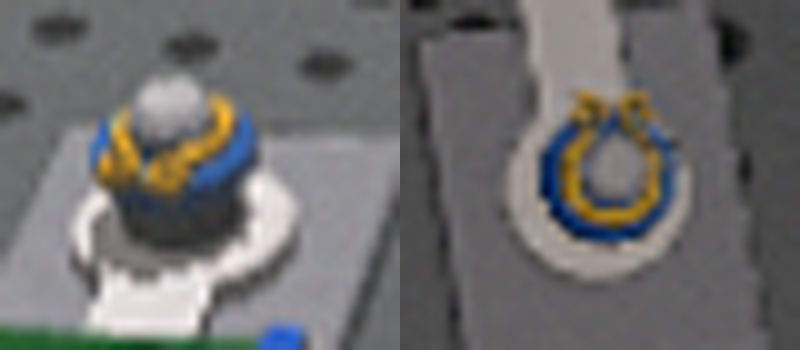

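Run:
```python
from rig import *
st=read_state();print(st['time_s'],abs(st['qvel']).max());print(finish_job())
```

```text
27.525 0.00588515165100069
the job is handed in; nothing more can be done
None
```

I handed the job in at 27.5 s of the 67 s allowed. The snap ring is in the groove holding the collar down, and the pliers are back in their stand. No verdict was reported, so what follows rests on my own measurements.

**What I did:** I gripped the pliers by their handles, put the tips into the eyes and spread the ring. Image and jaw width put the spread at about 0.38 to 0.42 rad. I then lifted the ring and lowered it over the post. I pressed the collar down until it stopped, with about 10 N on the ring, then let the ring contract. The pliers went back into the stand and I released them.

**Last checks:**
- **Ring:** the eyes are about 13.7 mm apart, which is relaxed. It sits around the post within about 1 mm of its axis, below the wide part, with the collar held down. It looks level in the scene view, though I could only judge the tilt from those pictures.
- **Pliers:** they look upright on the stand and within about 3 mm of where they started. Their height was not measured after release; when seated, the gripper was at the same height as at pickup.
- **Robot and bystanders:** the gripper is clear and at rest. The bystanders look unmoved in the scene view.

**Disagreement:** my estimates of the post's height ranged from 58 to 65 mm. The force at first contact with the collar pointed to about 63 mm, so I descended by force and repeated pictures rather than relying on any one figure.

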